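Change the snap-in filter cartridges at the utility sink

TASK

Change the water filters by the utility sink: shut the valve and, with the water off, pull every spent rust-brown cartridge off the manifold and put it in the red toolbox, and slide a fresh blue cartridge fully home, until it clicks, into each of the three bays (a bay may already be empty). Once all three fresh ones are in, turn the valve fully on again. Leave the other things on the counter where they are.

Things in the scene. Friction and masses are not known exactly. Their poses are not given: they have to be found in the camera images.
- fresh1: Fresh cartridge, blue with a white paper band, loose and upright on the counter; fits any bay. 76 (x) x 60 (y) x 72 mm tall, about 0.18 kg; either end first. Origin: centre of the underside, z up. Black base plate 76 x 60 x 10 mm, a 14 x 5 mm notch halfway along each long edge; body 64 x 42 mm from z 10 to 34; grip block 36 (x) x 26 (y) mm from z 34 to 72.
- fresh2: Fresh cartridge, blue with a white paper band, loose and upright on the counter; fits any bay. 76 (x) x 60 (y) x 72 mm tall, about 0.18 kg; either end first. Origin: centre of the underside, z up. Black base plate 76 x 60 x 10 mm, a 14 x 5 mm notch halfway along each long edge; body 64 x 42 mm from z 10 to 34; grip block 36 (x) x 26 (y) mm from z 34 to 72.
- fresh3: Fresh cartridge, blue with a white paper band, loose and upright on the counter; fits any bay. 76 (x) x 60 (y) x 72 mm tall, about 0.18 kg; either end first. Origin: centre of the underside, z up. Black base plate 76 x 60 x 10 mm, a 14 x 5 mm notch halfway along each long edge; body 64 x 42 mm from z 10 to 34; grip block 36 (x) x 26 (y) mm from z 34 to 72.
- spent1: Spent cartridge, rust-brown with an orange grip block, snapped in bay 1 at the start; None if that bay is empty. 76 (x) x 60 (y) x 72 mm tall, about 0.18 kg; either end first. Origin: centre of the underside. Same shape as a fresh one.
- spent2: Spent cartridge, rust-brown with an orange grip block, snapped in bay 2 at the start; None if that bay is empty. 76 (x) x 60 (y) x 72 mm tall, about 0.18 kg; either end first. Origin: centre of the underside. Same shape as a fresh one.
- spent3: Spent cartridge, rust-brown with an orange grip block, snapped in bay 3 at the start; None if that bay is empty. 76 (x) x 60 (y) x 72 mm tall, about 0.18 kg; either end first. Origin: centre of the underside. Same shape as a fresh one.
- manifold: Filter manifold: steel plate 6 mm thick, reaching from x = -110 to +55 mm, with three grey plastic bays 90 mm apart and a copper pipe behind (centre x = 72, top 48 mm above the counter); valve at its left end. Origin on the counter below the middle bay's home point; x points into the bays, y left, z up. Fixed.
- bay1 (a point): Left bay, next to the valve: the point on its floor, 6 mm above the counter, where a cartridge's origin lies when fully home; axes as the manifold. Cartridges go in along +x and come out along -x. Side walls 64 mm apart from x = -20 to +40 mm, with round noses from x = -33 mm as lead-in; flat apron in front. Back stop at +39 mm, 24 mm high.
- bay2 (a point): Middle bay: the point on its floor, 6 mm above the counter, where a cartridge's origin lies when fully home; axes as the manifold. All bays alike. Lips 50 mm apart hold the base plate down from x = -15 to +38 mm: underside 13, top 18 mm above the floor. So a cartridge lifts out only once drawn out 56 mm or more.
- bay3 (a point): Right bay: the point on its floor, 6 mm above the counter, where a cartridge's origin lies when fully home; axes as the manifold. All bays alike. A sprung steel ball in each side wall at x = 0 snaps into the notches: a cartridge meets the balls about 43 mm short of home (15 to 20 N pushes it past, then about 5 N until it clicks); about 10 N along -x pulls it off.
- valve (a joint): Red quarter-turn lever of the water valve, on a vertical axis: 0 = shut (lever across the pipe, along the manifold's +y), 1.571 = fully on (along the pipe, the manifold's -x, towards the robot). Stops at both ends, stiff (0.2 N m), stays where left. Bar 16 mm wide, 12 thick, from 10 mm behind to 110 mm beyond the axis; over 45 mm free under the grip point.
- valve_axis (a point): Point on the valve's vertical axis, at mid-thickness of the lever, 106 mm above the counter; axes as the manifold.
- valve_grip (a point): Point in the middle of the lever, 75 mm out from the axis, at mid-thickness: where to pinch it from above. Its y axis points out along the lever.
- toolbox_in (a point): Centre of the inside floor of the open red toolbox, 5 mm above the counter. Inside 300 (x) x 200 (y) mm, walls 5 mm thick and 68 mm high; the open lid stands along its -y side to 175 mm high, its face level with that wall. z up.
- saucer: White ceramic saucer, 140 mm across, 20 mm high, bystander; origin: centre of its underside.
- pliers: Steel pliers with blue handles, 175 mm long, lying flat, bystander; origin: centre of its underside.
- mug: Blue mug, 80 mm across, 90 mm high, bystander; origin: centre of its underside.
- screwdriver: Screwdriver lying flat, about 200 mm long, bystander; origin: centre of its underside.

How it is judged:
By the outcome, as a careful person would: the job done as asked, in the order asked, and still so for the second after the job is handed in, with the robot touching nothing.
Of spent1, spent2, spent3 only 1 to 3 are there at a start; the rules pass over those that are not, and their reading is None.
At some moment in a run one of fresh1, fresh2, fresh3 may be knocked a few centimetres aside while the robot is not near it.
It also fails if it takes over 208 s, if anything falls off the work surface, if the arm or the gripper's body presses on something with over 40 N, if the wrist force passes 120 N, or if a joint passes its speed limit or range.

ROBOT

A 6-joint arm with a two-finger parallel gripper is mounted at the origin on the work surface. World frame = base frame: x ahead of the robot, y to its left, z up, the work surface at z = 0. Lengths are in mm, angles in rad, forces in N, time in s.
With the tool pointing down it reaches from about 275 to 850 mm from the base axis. Payload 5.2 kg.
Tool frame: the origin (TCP) lies midway between the tips of the shut fingers; the grasp point (between the pads) lies 19 mm behind it (arm.grip_point_offset is the distance from the TCP to the grasp point, in mm); x points along the fingers, y is the direction in which the jaws open and shut, and the axes are right-handed (so a half turn about x gives the same grasp; the last joint's range is limited). The gripper opens to 85 mm and grips with 20 to 120 N. Pads are 22 mm wide; open, the fingers measure 114 mm over their backs; the gripper's body (76 mm by 85 mm) begins 54 mm behind the grasp point. The pads swing forward as they close: fully open they stand 13 mm farther back than shut.
Start: joints at [-1.506, 0.259, 1.535, -0, 1.348, -0.203], TCP at [145.557, -530.394, 231.31] pointing down, gripper open.
Joint ranges: [-3.14, 3.14], [-0.91, 2.08], [0.19, 2.58], [-1.22, 4.36], [0.22, 2.71], [-3.12, 3.12]. Speed limits (rad/s): [2.57, 2.57, 3.14, 3.14, 3.14, 3.14].

INTERFACE

Orientations are given as a unit quaternion [x, y, z, w].
In Python, from plant import arm, cams gives the robot as it stands.
- The arm moves only by the shell command python3 -m jog 'ROWS' [FORCE]. ROWS is JSON, a list of rows, each an object of numbers: "jaw": the opening, from 0 (shut) to 1 (fully open); "tx", "ty", "tz": the shift along the world's x, y, z in units of 0.2 m (1.0 is 0.2 m); "yaw": the turn about the world's z in units of 90 degrees (1.0 is 90 degrees). In form: [{"jaw": .., "tx": .., "ty": .., "tz": .., "yaw": ..}, ...]. A call has 1 to 10 rows; each row is the pose to reach, as a shift and turn from the pose commanded when the call began; what a row does not reach only later rows make up. A row lasts 1/10 s, in which the tool goes at most 50 mm and 8.59 degrees, less where a joint would pass 70% of its speed; a pose out of reach is approached as far as the arm can. A call with a number of a shift or a turn outside -1 to 1 is refused whole. A call with a gripper value outside its range is refused whole. The fingers move at their own pace and stop on an object; FORCE is the grip in N (left out, the last holds). Time passes only in rows, so rows that repeat a pose let the fingers close. It gives the time, the measured TCP pose, the force and the opening at its end, in the units of the state.
- arm.read_state(): the state, without advancing time (a new reading comes with each control period).
- cams.grab_frame(name): name is "scene" or "top" or "wrist"; returns the picture (400x640x3 uint8, red, green, blue); there is no depth.
- cams.camera_params(name): a dict with "mtx" (3x3 intrinsics, pixels), "extrinsics" (4x4, takes a point from camera to world coordinates). Camera axes: x right, y down, z forward; pixel columns grow to the right and rows downward; lengths in mm; the calibration is good to about 2 mm. The wrist camera is an equidistant fisheye: a pixel r from the principal point sees the ray r / f radians off the axis. A picture is of the moment at which its call begins: read the wrist's pose just before it. camera_params takes no time and is no camera call; for the wrist camera it gives the pose at the moment of the call.
- arm.close_job(): hands the job in, once; it reports no verdict.
The state is a dict: "t": time; "joints": joint angles; "qd": joint speeds; "effort": joint torques, N m; "eef_pos": TCP position; "tool_rot": TCP orientation; "force": force on the tool from outside, world axes, zero at the start; "ft_torque": the same for the moment, N m; "width": opening from 0.0 (shut) to 1.0 (fully open).
Only numpy, scipy, OpenCV 4.12 (cv2) and the standard library are available. Lean on these libraries where they do the work, as an engineer would, in place of code of your own. Each camera call takes 0.05 s, during which the arm holds its last target.

## Working session

There is one attempt and no reset: what is moved stays moved. The work goes in short steps, Python scripts to look and compute and a shell command to move; the robot and the scene stay as the last step left them, time stands still between calls to the robot, and variables do not carry over. Pictures are saved under pics/ and viewed, and the job is handed in when it is done.

```bash
ls; mkdir -p pics
python3 - <<'E'
from plant import arm,cams
import cv2
s=arm.read_state();print(s)
for n in("scene","top","wrist"):
    p=cams.camera_params(n);print(n,p)
    im=cams.grab_frame(n);cv2.imwrite(f"pics/{n}0.png",im[:,:,::-1])
E
```

```text
pics
{'t': 0.0, 'joints': array([-1.50581951e+00,  2.59361898e-01,  1.53608890e+00, -2.14324453e-06,
        1.34798175e+00, -2.02780654e-01]), 'qd': array([ 0.00088022, -0.00157497, -0.00079917,  0.00131079, -0.00014308,
        0.00167189]), 'effort': array([-5.09997990e-04, -4.46037054e+01, -2.90569514e+01, -5.12278784e-04,
        1.15182184e-02,  1.00500574e-05]), 'eef_pos': array([ 145.51068295, -529.85944795,  230.46218016]), 'tool_rot': array([ 0.70082305,  0.09503316, -0.70073495,  0.09373514]), 'force': array([ 0.10756727, -0.23104103,  0.41565812]), 'ft_torque': array([ 0.02994107,  0.03297517, -0.04510885]), 'width': 0.9986688018212642}
scene {'mtx': array([[508.25520597,   0.        , 315.30135442],
       [  0.        , 508.25520597, 194.52961476],
       [  0.        ,   0.        ,   1.        ]]), 'extrinsics': array([[ 7.73885279e-01,  5.10937521e-01, -3.74225100e-01,
         9.51626161e+02],
       [ 6.33267510e-01, -6.32293832e-01,  4.46292248e-01,
        -4.93196230e+02],
       [-8.59276778e-03, -5.82363598e-01, -8.12883020e-01,
         1.18168747e+03],
     
[... 429 characters left out ...]
1],
       [-1.56288207e-02, -1.09882364e-01, -9.93821717e-01,
         1.72364462e+03],
       [ 0.00000000e+00,  0.00000000e+00,  0.00000000e+00,
         1.00000000e+00]])}
wrist {'mtx': array([[309.70691629,   0.        , 318.76508576],
       [  0.        , 309.70691629, 204.88685163],
       [  0.        ,   0.        ,   1.        ]]), 'extrinsics': array([[ 2.64195526e-01, -9.28277757e-01, -2.61727207e-01,
         2.11709471e+02],
       [-9.64466817e-01, -2.54876809e-01, -6.95813981e-02,
        -5.11412673e+02],
       [-2.11733129e-03,  2.70810300e-01, -9.62630406e-01,
         3.73812167e+02],
       [ 0.00000000e+00,  0.00000000e+00,  0.00000000e+00,
         1.00000000e+00]])}
```

View pics/scene0.png

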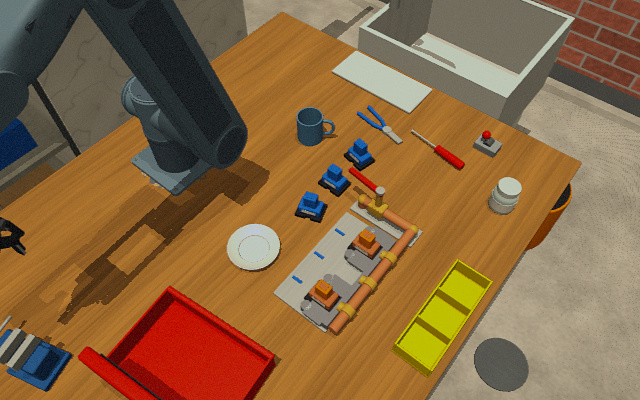

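View pics/top0.png

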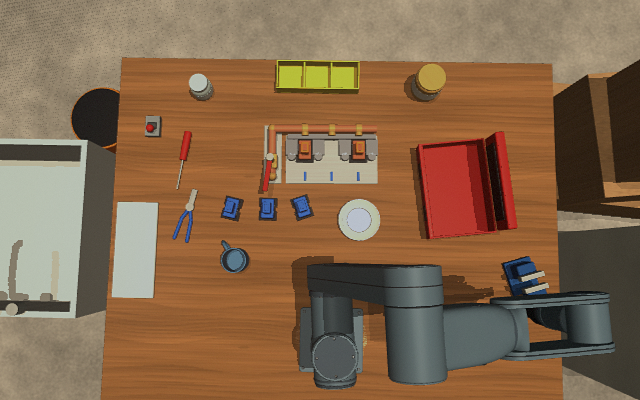

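View pics/wrist0.png

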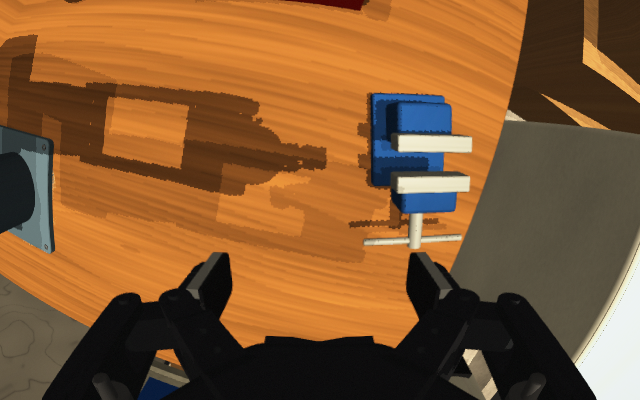

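```bash
cat > h.py <<'E'
from plant import arm,cams
import cv2,numpy as np
np.set_printoptions(precision=3,suppress=True)
def grab(n,save=None):
    p=cams.camera_params(n); im=cams.grab_frame(n)
    if save: cv2.imwrite(f"pics/{save}.png",im[:,:,::-1])
    return im,p
def ray(p,u,v,fish=False):
    K=p["mtx"];E=p["extrinsics"]
    x=(u-K[0,2])/K[0,0];y=(v-K[1,2])/K[1,1]
    if fish:
        r=np.hypot(x,y); d=np.array([0,0,1.]) if r<1e-9 else np.array([x/r*np.sin(r),y/r*np.sin(r),np.cos(r)])
    else: d=np.array([x,y,1.]);d/=np.linalg.norm(d)
    return E[:3,3],E[:3,:3]@d
def onz(p,u,v,z,fish=False):
    o,d=ray(p,u,v,fish);return o+d*(z-o[2])/d[2]
def proj(p,X,fish=False):
    E=p["extrinsics"];K=p["mtx"];c=E[:3,:3].T@(np.array(X,float)-E[:3,3])
    if fish:
        r=np.hypot(c[0],c[1]);t=np.arctan2(r,c[2]);x,y=c[:2]/r*t
    else: x,y=c[:2]/c[2]
    return np.array([K[0,0]*x+K[0,2],K[1,1]*y+K[1,2]])
def hsv(im): return cv2.cvtColor(im,cv2.COLOR_RGB2HSV)
def blobs(m,amin=15):
    n,l,s,c=cv2.connectedComponentsWithStats(m.astype(np.uint8))
    return [(c[i],s[i]) for i in range(1,n) if s[i,4]>=amin]
E
python3 - <<'E'
from h import *
for n in("scene","top"):
    im=cv2.imread(f"pics/{n}0.png")[:,:,::-1].copy();p=cams.camera_params(n);H=hsv(im)
    for nm,lo,hi,z in(("blue",(100,150,60),(125,255,255),72),("orange",(5,200,150),(13,255,255),78),("red",(0,200,120),(3,255,255),106)):
        m=cv2.inRange(H,lo,hi)
        for c,s in blobs(m>0): print(n,nm,c,s, onz(p,*c,z)[:2])
c=cv2.imread("pics/top0.png")[110:230,160:400];cv2.imwrite("pics/topz.png",cv2.resize(c,None,fx=3.3,fy=3.3,interpolation=cv2.INTER_CUBIC))
c=cv2.imread("pics/scene0.png")[130:340,230:430];cv2.imwrite("pics/scez.png",cv2.resize(c,None,fx=2.8,fy=2.8,interpolation=cv2.INTER_CUBIC))
E
```

```text
scene blue [372.539 118.389] [357 106  29  24 180] [396.306 441.965]
scene blue [ 14.321 142.849] [   0  118   38   53 1129] [-359.495 -292.221]
scene blue [360.015 151.582] [348 139  23  27 337] [444.537 313.101]
scene blue [334.621 176.747] [322 164  25  27 359] [443.995 196.112]
scene blue [310.684 203.555] [298 192  26  25 380] [449.886  85.56 ]
scene blue [339.125 231.708] [335 229   9   7  24] [561.919  63.956]
scene blue [318.704 254.963] [314 252  10   7  27] [563.83 -21.05]
scene blue [296.793 279.31 ] [292 276  10   8  29] [ 564.725 -105.585]
scene blue [  4.584 336.26 ] [  0 330  12  16  77] [ 145.289 -627.235]
scene blue [ 39.315 365.335] [   7  341   63   50 1066] [ 263.279 -614.858]
scene orange [358.5   171.812] [351 167  16  12  16] [487.375 247.25 ]
scene red [485.868 134.263] [483 131   7   7  38] [699.385 563.871]
scene red [448.636 156.118] [435 145  29  23 195] [658.936 427.767]
scene red [362.214 178.125] [349 168  28  23 112] [519.547 217.477]
scene red [188.487 353.699] [ 107  286  167  114 6538] [ 510.453 -395.418]
scene red [112.669 374.565] [  78  347   80 
[... 336 characters left out ...]
31 160] [360.134 482.274]
top blue [518.257 274.529] [504 257  34  34 272] [ 224.95 -587.05]
top blue [525.677 268.396] [517 262  19  14 164] [ 244.702 -610.867]
top blue [538.163 292.143] [528 289  18   6  49] [ 171.361 -648.035]
top red [149.167 127.417] [146 124   7   7  36] [671.304 601.338]
top red [185.    144.636] [180 131  11  29 151] [616.752 482.316]
top red [505.689 176.691] [495 132  22  97 544] [ 531.883 -541.507]
top red [431.703 147.838] [421 145  24   5  37] [ 620.565 -308.752]
top red [475.671 186.742] [446 145  42  87 944] [ 497.966 -446.489]
top red [423.375 157.625] [422 151   3  15  16] [ 588.366 -282.132]
top red [266.65  175.291] [263 161   9  30 117] [522.02  216.216]
```

View pics/topz.png

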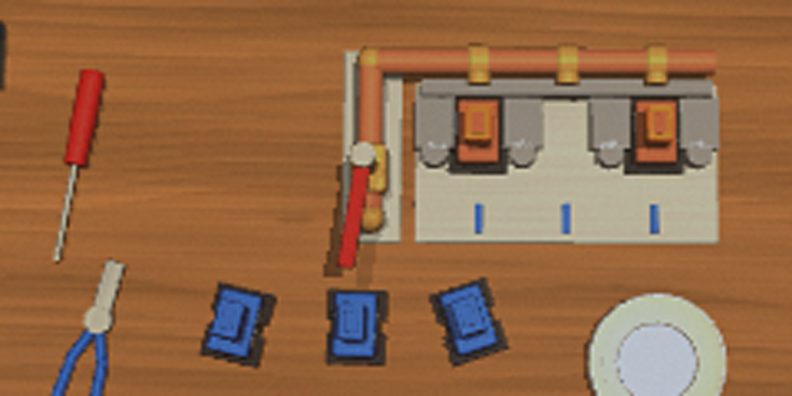

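View pics/scez.png

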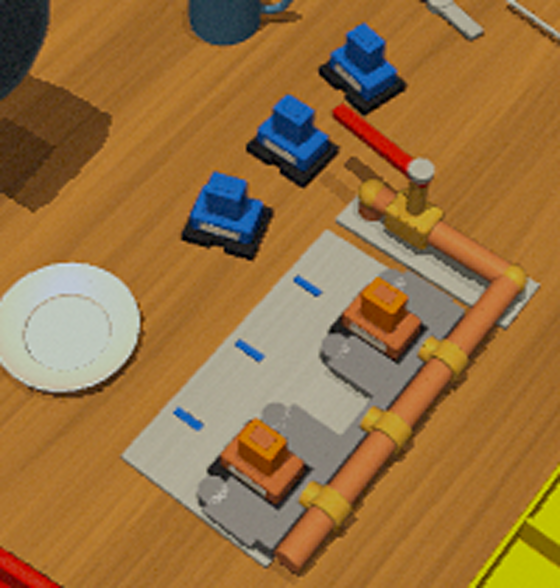

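```bash
cat >> h.py <<'E'
from scipy.spatial.transform import Rotation as R
def tool():
    s=arm.read_state();M=R.from_quat(s["tool_rot"]).as_matrix()
    y=M[:,1]; return s,M,np.degrees(np.arctan2(y[1],y[0]))
E
python3 - <<'E'
from h import *
s,M,a=tool();print(M,a)
p=cams.camera_params("top");q=cams.camera_params("scene")
def tz(c): return 160+c[0]/3.3,110+c[1]/3.3
def sz(c): return 230+c[0]/2.8,130+c[1]/2.8
for nm,c,z in(("plateL",(416,242),6),("plateR",(717,242),6),("t1",(478,218),6),("t2",(566,218),6),("t3",(654,218),6),("o1",(477,121),78),("o3",(658,122),78),("axis",(363,154),112),("levtip",(346,268),106)):
    print(nm,onz(p,*tz(c),z))
for nm,c,z in(("t1",(307,286),6),("t2",(249,350),6),("t3",(187,418),6),("o1",(385,289),78),("o3",(263,434),78),("plateR",(124,456),6),("plateL",(323,231),6)):
    print(nm,onz(q,*sz(c),z))
for c in((418,145),(497,140),(428,238),(500,230)): print(onz(p,*c,68))
E
python3 -m jog '[{"tz":0.5,"ty":1.0,"tx":0.6,"yaw":0.0}]'
```

```text
[[-0.     0.265 -0.964]
 [ 0.001 -0.964 -0.265]
 [-1.    -0.001 -0.   ]] -74.65533870977535
plateL [510.877 159.057   6.   ]
plateR [ 516.776 -148.476    6.   ]
t1 [536.911  96.097   6.   ]
t2 [538.62    5.971   6.   ]
t3 [540.325 -84.008   6.   ]
o1 [622.91   97.856  78.   ]
o3 [625.128 -80.744  78.   ]
axis [581.357 206.72  112.   ]
levtip [470.77  220.445 106.   ]
t1 [540.667  96.888   6.   ]
t2 [541.293   7.317   6.   ]
t3 [541.655 -82.491   6.   ]
o1 [622.54  102.583  78.   ]
o3 [626.379 -78.431  78.   ]
plateR [ 522.172 -146.328    6.   ]
plateL [514.052 157.231   6.   ]
[ 637.242 -272.951   68.   ]
[ 658.488 -530.164   68.   ]
[ 334.46 -304.     68.  ]
[ 364.821 -533.932   68.   ]invalid input
```

```bash
python3 -m jog '[{"jaw":1,"tx":0.2,"ty":0.3,"tz":0.1,"yaw":0},{"jaw":1,"tx":0.5,"ty":0.7,"tz":0.4,"yaw":0},{"jaw":1,"tx":0.7,"ty":1.0,"tz":0.6,"yaw":-0.17},{"jaw":1,"tx":0.7,"ty":1.0,"tz":0.6,"yaw":-0.17},{"jaw":1,"tx":0.7,"ty":1.0,"tz":0.6,"yaw":-0.17},{"jaw":1,"tx":0.7,"ty":1.0,"tz":0.6,"yaw":-0.17}]'
```

```text
t: 0.75
eef_pos: [287.2, -328.0, 353.7]
tool_rot: [0.708, 0.0, -0.706, 0.002]
force: [0.2, -1.1, -0.0]
width: 0.997
```

```bash
python3 -m jog '[{"jaw":1,"tx":0.2,"ty":0.3,"tz":0,"yaw":0},{"jaw":1,"tx":0.5,"ty":0.6,"tz":0,"yaw":0},{"jaw":1,"tx":0.8,"ty":1.0,"tz":0,"yaw":0},{"jaw":1,"tx":1,"ty":1,"tz":0,"yaw":0},{"jaw":1,"tx":1,"ty":1,"tz":0,"yaw":0},{"jaw":1,"tx":1,"ty":1,"tz":0,"yaw":0},{"jaw":1,"tx":1,"ty":1,"tz":0,"yaw":0},{"jaw":1,"tx":1,"ty":1,"tz":0,"yaw":0}]'
python3 -m jog '[{"jaw":1,"tx":0,"ty":0.3,"tz":0,"yaw":0},{"jaw":1,"tx":0,"ty":0.6,"tz":0,"yaw":0},{"jaw":1,"tx":0,"ty":0.9,"tz":0,"yaw":0},{"jaw":1,"tx":0,"ty":0.9,"tz":0,"yaw":0},{"jaw":1,"tx":0,"ty":0.9,"tz":0,"yaw":0},{"jaw":1,"tx":0,"ty":0.9,"tz":0,"yaw":0}]'
python3 - <<'E'
from h import *
im,p=grab("wrist","w1");print(p["extrinsics"])
s=tool();print(s[0]["eef_pos"],s[2],p["mtx"])
E
```

```text
t: 1.55
eef_pos: [485.6, -129.8, 350.7]
tool_rot: [-0.707, -0.001, 0.708, -0.001]
force: [-0.8, -0.7, 0.4]
width: 0.999
t: 2.15
eef_pos: [485.0, 48.7, 351.5]
tool_rot: [0.707, -0.0, -0.707, 0.001]
force: [0.3, -0.2, -0.8]
width: 1.001
[[  0.     -0.963  -0.271 553.65 ]
 [ -1.     -0.     -0.     49.418]
 [  0.      0.271  -0.963 494.71 ]
 [  0.      0.      0.      1.   ]]
[485.245  48.182 351.397] -90.02239484534998 [[309.707   0.    318.765]
 [  0.    309.707 204.887]
 [  0.      0.      1.   ]]
```

View pics/w1.png

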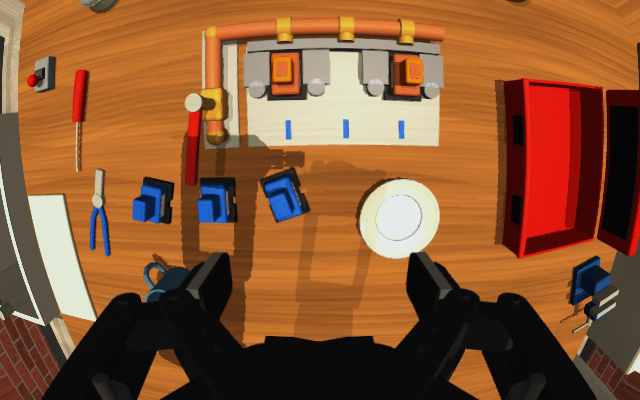

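Run:
```python
from h import *
im,p=grab("wrist");H=hsv(im)
for nm,lo,hi,z in(("blue",(100,150,40),(125,255,255),6),("lever",(0,200,80),(4,255,255),112)):
    m=cv2.inRange(H,lo,hi)
    for c,s in blobs(m>0,20):
        if 160<c[0]<480 and c[1]<240: print(nm,c,s,onz(p,*c,z,True)[:2])
z=im[40:240,120:450,::-1];cv2.imwrite("pics/w1z.png",cv2.resize(z,(792,480),interpolation=cv2.INTER_CUBIC))
```

```text
blue [287.308 129.038] [285 121   5  18  78] [539.73   98.023]
blue [344.723 127.769] [343 120   5  18  65] [541.531   8.065]
blue [400.5 129. ] [399 121   4  17  68] [542.054 -81.954]
blue [282.202 198.162] [ 264  175   38   47 1110] [427.626 108.652]
blue [212.403 203.012] [ 197  183   33   40 1068] [419.614 230.017]
lever [191.556 146.803] [185 111  16  75 770] [524.879 214.663]
```

View pics/w1z.png

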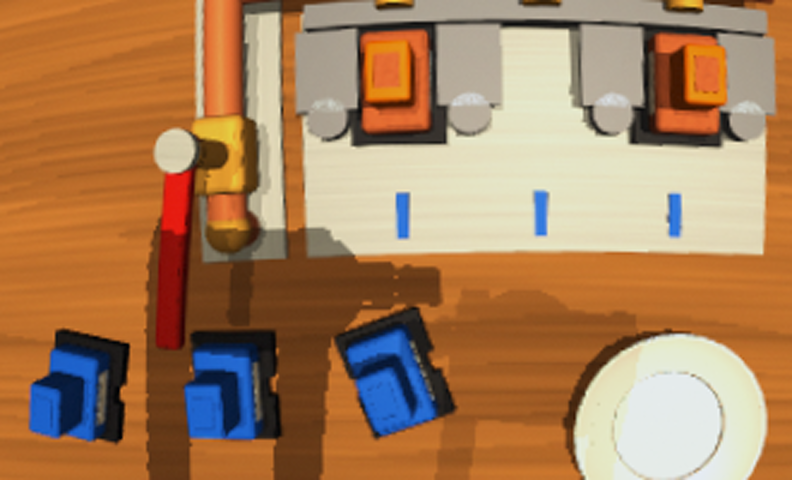

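Run:
```python
from h import *
im,p=grab("wrist","w2");H=hsv(im)
print("cap",[onz(p,193.3,102.5,z,True) for z in(106,112,120)])
m=cv2.inRange(H,(0,200,80),(4,255,255));m[:,:160]=0;m[:,230:]=0;m[200:]=0
ys,xs=np.nonzero(m)
P=np.array([onz(p,x,y,112,True)[:2] for x,y in zip(xs,ys)])
r=cv2.minAreaRect(P.astype(np.float32));print(r,cv2.boxPoints(r))
print(im[46+0:47,:].shape)
# plate corners wrist
for c in((305,256),(766,253)): print("plate",onz(p,120+c[0]/2.4,40+c[1]/2.4,6,True))
for c in((388,70),(706,74)): print("orange top",onz(p,120+c[0]/2.4,40+c[1]/2.4,78,True))
for n in("top","scene"):
    q=cams.camera_params(n);I=cv2.imread(f"pics/{n}0.png")[:,:,::-1].copy()
    m=cv2.inRange(hsv(I),(0,180,80),(5,255,255))
    if n=="top": m[:,:255]=0;m[:,280:]=0
    else: m[:,:340]=0;m[:,392:]=0;m[220:]=0
    ys,xs=np.nonzero(m);P=np.array([onz(q,x,y,110)[:2] for x,y in zip(xs,ys)])
    r=cv2.minAreaRect(P.astype(np.float32));print(n,cv2.boxPoints(r))
# fresh blobs: base-plate dark mask
```

```text
cap [array([583.355, 211.867, 106.   ]), array([582.902, 209.342, 112.   ]), array([582.298, 205.977, 120.   ])]
((522.9752197265625, 214.50363159179688), (16.98003387451172, 98.91773986816406), 82.44166564941406) [[472.829 212.593]
 [570.888 199.582]
 [573.121 216.414]
 [475.063 229.425]]
(1, 640, 3)
plate [513.358 163.326   6.   ]
plate [ 518.159 -150.695    6.   ]
orange top [623.649  97.51   78.   ]
orange top [626.027 -81.61   78.   ]
top [[472.502 214.644]
 [568.777 201.567]
 [570.822 216.622]
 [474.547 229.699]]
scene [[473.811 210.807]
 [592.891 195.069]
 [595.272 213.082]
 [476.192 228.82 ]]
```

```bash
python3 -m jog '[{"jaw":1,"tx":0.06,"ty":0.2,"tz":0,"yaw":0.96},{"jaw":1,"tx":0.12,"ty":0.4,"tz":0,"yaw":0.96},{"jaw":1,"tx":0.12,"ty":0.6,"tz":0,"yaw":0.96},{"jaw":1,"tx":0.12,"ty":0.84,"tz":0,"yaw":0.96},{"jaw":1,"tx":0.12,"ty":0.84,"tz":0,"yaw":0.96},{"jaw":1,"tx":0.12,"ty":0.84,"tz":0,"yaw":0.96},{"jaw":1,"tx":0.12,"ty":0.84,"tz":0,"yaw":0.96},{"jaw":1,"tx":0.12,"ty":0.84,"tz":0,"yaw":0.96},{"jaw":1,"tx":0.12,"ty":0.84,"tz":0,"yaw":0.96},{"jaw":1,"tx":0.12,"ty":0.84,"tz":0,"yaw":0.96}]'
python3 -m jog '[{"jaw":1,"tx":0,"ty":0,"tz":0,"yaw":0.95},{"jaw":1,"tx":0,"ty":0,"tz":0,"yaw":0.95},{"jaw":1,"tx":0,"ty":0,"tz":0,"yaw":0.95},{"jaw":1,"tx":0,"ty":0,"tz":0,"yaw":0.95},{"jaw":1,"tx":0,"ty":0,"tz":0,"yaw":0.95},{"jaw":1,"tx":0,"ty":0,"tz":0,"yaw":0.95},{"jaw":1,"tx":0,"ty":0,"tz":-0.2,"yaw":0.95},{"jaw":0.6,"tx":0,"ty":0,"tz":-0.4,"yaw":0.95},{"jaw":0.6,"tx":0,"ty":0,"tz":-0.6,"yaw":0.95},{"jaw":0.6,"tx":0,"ty":0,"tz":-0.6,"yaw":0.95}]'
python3 - <<'E'
from h import *
im,p=grab("wrist","w3")
s=tool();print(s[0]["eef_pos"],s[0]["joints"],s[2],s[0]["t"])
H=hsv(im)
m=cv2.inRange(H,(0,200,80),(4,255,255))
for c,st in blobs(m>0,200): print(c,st)
E
```

```text
t: 3.3
eef_pos: [510.2, 215.9, 351.0]
tool_rot: [-0.516, -0.483, 0.517, -0.483]
force: [0.3, 0.3, 0.1]
width: 1.0
t: 4.3
eef_pos: [506.5, 215.0, 224.9]
tool_rot: [0.05, 0.709, -0.052, 0.701]
force: [-0.4, -0.0, -0.2]
width: 0.598
[508.076 215.414 227.643] [ 0.199  0.269  1.53  -0.     1.35  -1.233] 82.07905724830339 4.35
[323.094 215.397] [ 313  163   20  109 1791]
[ 17.735 268.946] [   0  194   50  123 2039]
[529.564 239.115] [518 206  24  65 871]
```

View pics/w3.png

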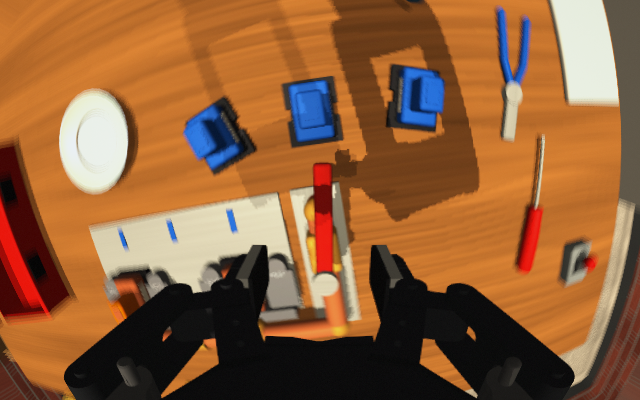

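Run:
```python
from h import *
im,p=grab("wrist");H=hsv(im)
m=cv2.inRange(H,(0,200,60),(4,255,255));m[:,:300]=0;m[:,345:]=0
ys,xs=np.nonzero(m)
P=np.array([onz(p,x,y,112,True)[:2] for x,y in zip(xs,ys)])
r=cv2.minAreaRect(P.astype(np.float32));print(cv2.boxPoints(r))
print("cap",onz(p,326,284,120,True))
# fresh cartridges: dark base + blue
for c in((218,134),(312,111),(416,98)): print(onz(p,*c,5,True))
```

```text
[[472.659 215.633]
 [571.252 201.918]
 [573.363 217.095]
 [474.77  230.809]]
cap [585.485 211.707 120.   ]
[435.148 101.982   5.   ]
[427.038 218.86    5.   ]
[424.817 344.984   5.   ]
```

```bash
python3 -m jog '[{"jaw":0.6,"tx":0,"ty":0.012,"tz":-0.2,"yaw":0},{"jaw":0.6,"tx":0,"ty":0.012,"tz":-0.4,"yaw":0},{"jaw":0.6,"tx":0,"ty":0.012,"tz":-0.6,"yaw":0},{"jaw":0.6,"tx":0,"ty":0.012,"tz":-0.69,"yaw":0},{"jaw":0.6,"tx":0,"ty":0.012,"tz":-0.69,"yaw":0},{"jaw":0,"tx":0,"ty":0.012,"tz":-0.69,"yaw":0},{"jaw":0,"tx":0,"ty":0.012,"tz":-0.69,"yaw":0},{"jaw":0,"tx":0,"ty":0.012,"tz":-0.69,"yaw":0},{"jaw":0,"tx":0,"ty":0.012,"tz":-0.69,"yaw":0},{"jaw":0,"tx":0,"ty":0.012,"tz":-0.69,"yaw":0}]' 40
python3 - <<'E'
from h import *
s=tool();print(s[0]["eef_pos"],s[0]["force"],s[2],s[0]["width"]*85)
A=np.array([582.7,208]);X=s[0]["eef_pos"][:2];v=X-A;print(np.hypot(*v),np.degrees(np.arctan2(v[1],v[0])))
a0=np.arctan2(v[1],v[0]);r=np.hypot(*v)
for k in range(1,13):
    d=np.radians(-7.0*k);w=A+r*np.array([np.cos(a0+d),np.sin(a0+d)])-X;print(k,(w/200).round(3),round(-7*k/90,3))
E
```

```text
t: 5.4
eef_pos: [511.2, 219.8, 95.6]
tool_rot: [0.053, 0.704, -0.053, 0.707]
force: [-0.0, -2.9, 6.9]
width: 0.177
[511.236 219.777  95.553] [-0.041 -2.9    6.872] 81.42548109708824 15.015522859301296
72.42769025000578 170.64196435250648
1 [0.01  0.043] -0.078
2 [0.025 0.085] -0.156
3 [0.045 0.124] -0.233
4 [0.069 0.161] -0.311
5 [0.098 0.194] -0.389
6 [0.131 0.224] -0.467
7 [0.167 0.249] -0.544
8 [0.206 0.27 ] -0.622
9 [0.248 0.286] -0.7
10 [0.29  0.297] -0.778
11 [0.334 0.303] -0.856
12 [0.379 0.303] -0.933
```

```bash
python3 -m jog '[{"jaw":0,"tx":0.010,"ty":0.043,"tz":0,"yaw":-0.078},{"jaw":0,"tx":0.025,"ty":0.085,"tz":0,"yaw":-0.156},{"jaw":0,"tx":0.045,"ty":0.124,"tz":0,"yaw":-0.233},{"jaw":0,"tx":0.069,"ty":0.161,"tz":0,"yaw":-0.311},{"jaw":0,"tx":0.098,"ty":0.194,"tz":0,"yaw":-0.389},{"jaw":0,"tx":0.131,"ty":0.224,"tz":0,"yaw":-0.467},{"jaw":0,"tx":0.167,"ty":0.249,"tz":0,"yaw":-0.544},{"jaw":0,"tx":0.206,"ty":0.27,"tz":0,"yaw":-0.622},{"jaw":0,"tx":0.248,"ty":0.286,"tz":0,"yaw":-0.7},{"jaw":0,"tx":0.29,"ty":0.297,"tz":0,"yaw":-0.778}]'
python3 -m jog '[{"jaw":0,"tx":0.044,"ty":0.006,"tz":0,"yaw":-0.078},{"jaw":0,"tx":0.08,"ty":0.006,"tz":0,"yaw":-0.13},{"jaw":0,"tx":0.08,"ty":0.006,"tz":0,"yaw":-0.13},{"jaw":0,"tx":0.08,"ty":0.006,"tz":0,"yaw":-0.13}]'
python3 - <<'E'
from h import *
s=tool();print(s[0]["eef_pos"],s[0]["force"],s[0]["ft_torque"],s[2],s[0]["width"]*85,s[0]["joints"])
v=s[0]["eef_pos"][:2]-np.array([582.7,208]);print(np.hypot(*v),np.degrees(np.arctan2(v[1],v[0])))
E
```

```text
t: 6.4
eef_pos: [568.7, 278.6, 95.6]
tool_rot: [0.449, 0.545, -0.449, 0.547]
force: [-1.9, -7.1, 7.4]
width: 0.176
t: 6.8
eef_pos: [581.2, 279.7, 95.4]
tool_rot: [-0.499, -0.5, 0.502, -0.499]
force: [-10.8, -5.4, 13.1]
width: 0.176
[581.234 279.712  95.446] [-10.837  -5.387  13.116] [-0.981  1.788  0.661] -0.14083400035174562 14.991387242672463 [ 0.277  0.539  1.458 -0.001  1.149  0.28 ]
71.72703540642677 91.17099560825626
```

```bash
python3 -m jog '[{"jaw":0,"tx":0.025,"ty":0,"tz":0,"yaw":-0.0},{"jaw":0,"tx":0.025,"ty":0,"tz":0,"yaw":0},{"jaw":0,"tx":0.025,"ty":0,"tz":0,"yaw":0}]'
python3 -m jog '[{"jaw":0.4,"tx":-0.02,"ty":0,"tz":0,"yaw":0},{"jaw":0.4,"tx":-0.02,"ty":0,"tz":0,"yaw":0},{"jaw":0.6,"tx":-0.025,"ty":0,"tz":0,"yaw":0},{"jaw":0.6,"tx":-0.025,"ty":0,"tz":0.25,"yaw":0},{"jaw":0.6,"tx":-0.025,"ty":0,"tz":0.5,"yaw":0},{"jaw":0.6,"tx":-0.025,"ty":0,"tz":0.75,"yaw":0},{"jaw":0.6,"tx":-0.025,"ty":0,"tz":0.75,"yaw":0},{"jaw":0.6,"tx":-0.025,"ty":0,"tz":0.75,"yaw":0}]'
python3 - <<'E'
from h import *
im,p=grab("wrist","w4");print(tool()[0]["eef_pos"])
im,p=grab("top","t4")
c=im[110:230,160:400,::-1];cv2.imwrite("pics/t4z.png",cv2.resize(c,None,fx=3.3,fy=3.3,interpolation=cv2.INTER_CUBIC))
E
```

```text
t: 7.1
eef_pos: [581.4, 279.7, 95.3]
tool_rot: [-0.496, -0.502, 0.505, -0.497]
force: [-24.3, -6.4, 21.8]
width: 0.171
t: 7.9
eef_pos: [584.9, 280.9, 245.4]
tool_rot: [0.503, 0.498, -0.5, 0.5]
force: [1.1, -0.4, -1.1]
width: 0.603
[583.811 280.573 243.224]
```

View pics/w4.png

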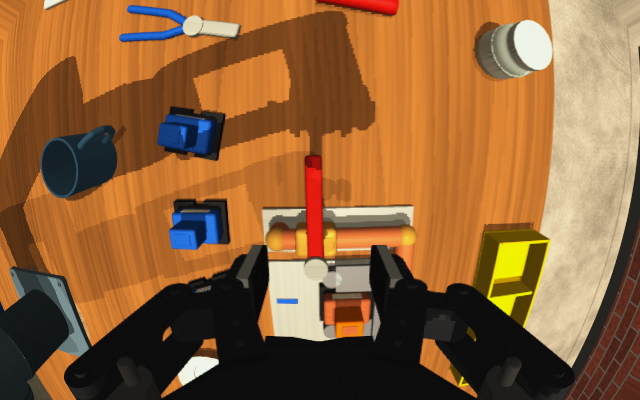

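View pics/t4z.png

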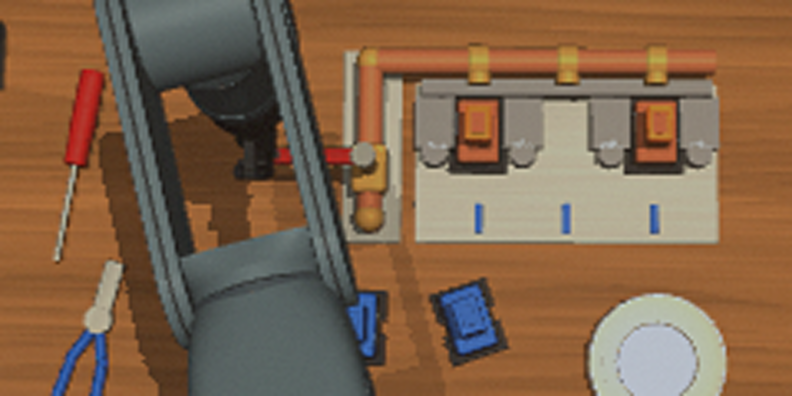

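```bash
python3 -m jog '[{"jaw":0.7,"tx":0.1,"ty":-0.2,"tz":0,"yaw":-0.99},{"jaw":0.7,"tx":0.19,"ty":-0.4,"tz":0,"yaw":-0.99},{"jaw":0.7,"tx":0.19,"ty":-0.6,"tz":0,"yaw":-0.99},{"jaw":0.7,"tx":0.19,"ty":-0.91,"tz":0,"yaw":-0.99},{"jaw":0.7,"tx":0.19,"ty":-0.91,"tz":0,"yaw":-0.99},{"jaw":0.7,"tx":0.19,"ty":-0.91,"tz":0,"yaw":-0.99},{"jaw":0.7,"tx":0.19,"ty":-0.91,"tz":0,"yaw":-0.99},{"jaw":0.7,"tx":0.19,"ty":-0.91,"tz":0,"yaw":-0.99},{"jaw":0.7,"tx":0.19,"ty":-0.91,"tz":0,"yaw":-0.99},{"jaw":0.7,"tx":0.19,"ty":-0.91,"tz":0,"yaw":-0.99}]'
python3 -m jog '[{"jaw":0.7,"tx":0,"ty":0,"tz":0,"yaw":-0.03},{"jaw":0.7,"tx":0,"ty":0,"tz":0,"yaw":-0.03},{"jaw":0.7,"tx":0,"ty":0,"tz":0,"yaw":-0.03}]'
python3 - <<'E'
from h import *
im,p=grab("wrist","w5");s=tool();print(s[0]["eef_pos"],s[2],s[0]["t"])
E
```

```text
t: 9.0
eef_pos: [620.7, 98.5, 240.7]
tool_rot: [-0.705, -0.021, 0.708, -0.021]
force: [1.3, -0.3, -0.4]
width: 0.7
t: 9.3
eef_pos: [621.0, 98.6, 241.7]
tool_rot: [-0.706, -0.007, 0.708, -0.007]
force: [0.5, 0.2, -0.7]
width: 0.702
[621.162  98.54  242.059] -88.80399021384665 9.35
```

View pics/w5.png

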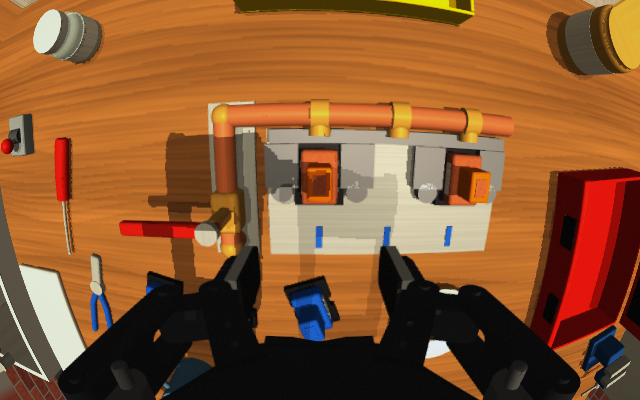

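Run:
```python
from h import *
im,p=grab("wrist");H=hsv(im)
z=im[90:270,200:520,::-1];cv2.imwrite("pics/w5z.png",cv2.resize(z,None,fx=2.5,fy=2.5,interpolation=cv2.INTER_CUBIC))
for c,s in blobs(cv2.inRange(H,(100,150,40),(125,255,255))>0,20):
    if c[1]<250: print("tick",c,s,onz(p,*c,6,True)[:2])
for c,s in blobs(cv2.inRange(H,(8,220,120),(20,255,255))>0,20): print("or",c,s,onz(p,*c,78,True)[:2])
```

```text
tick [318.364 236.227] [316 227   6  20 110] [539.523  98.258]
tick [386.08 236.17] [383 227   7  20 100] [540.78    7.775]
tick [447.628 235.638] [444 226   8  20  94] [541.424 -82.402]
or [320.117 182.941] [307 167  26  35 523] [625.942  98.069]
or [478.347 186.712] [468 172  22  31 389] [627.543 -78.267]
```

View pics/w5z.png

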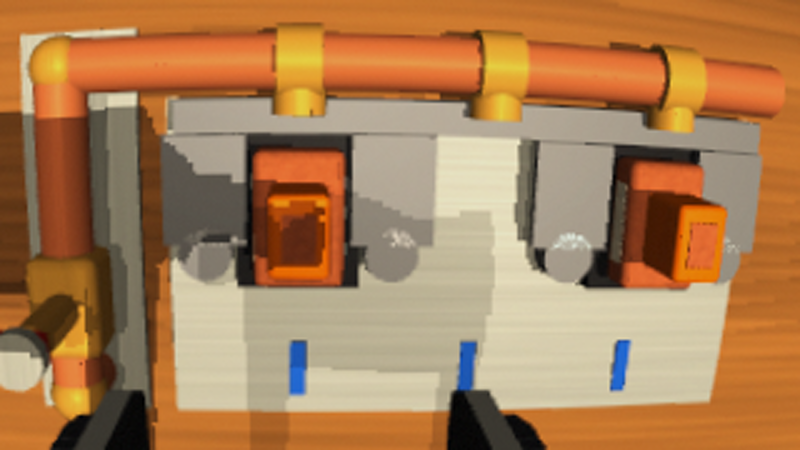

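```bash
python3 -m jog '[{"jaw":0.7,"tx":0.013,"ty":0.001,"tz":-0.2,"yaw":-0.006},{"jaw":0.7,"tx":0.013,"ty":0.001,"tz":-0.4,"yaw":-0.006},{"jaw":0.7,"tx":0.013,"ty":0.001,"tz":-0.6,"yaw":-0.006},{"jaw":0.7,"tx":0.013,"ty":0.001,"tz":-0.8,"yaw":-0.006},{"jaw":0.7,"tx":0.013,"ty":0.001,"tz":-0.97,"yaw":-0.006},{"jaw":0.7,"tx":0.013,"ty":0.001,"tz":-0.97,"yaw":-0.006},{"jaw":0,"tx":0.013,"ty":0.001,"tz":-0.97,"yaw":-0.006},{"jaw":0,"tx":0.013,"ty":0.001,"tz":-0.97,"yaw":-0.006},{"jaw":0,"tx":0.013,"ty":0.001,"tz":-0.97,"yaw":-0.006},{"jaw":0,"tx":0.013,"ty":0.001,"tz":-0.97,"yaw":-0.006}]' 70
python3 -m jog '[{"jaw":0,"tx":0,"ty":0,"tz":0,"yaw":0},{"jaw":0,"tx":0,"ty":0,"tz":0,"yaw":0}]'
```

```text
t: 10.4
eef_pos: [626.2, 98.8, 52.1]
tool_rot: [0.709, 0.004, -0.705, 0.004]
force: [1.5, -0.5, 7.0]
width: 0.293
t: 10.6
eef_pos: [626.1, 98.8, 52.1]
tool_rot: [0.709, 0.004, -0.705, 0.004]
force: [0.3, -1.3, 7.4]
width: 0.291
```

```bash
python3 -m jog '[{"jaw":0,"tx":-0.05,"ty":-0.001,"tz":0,"yaw":0},{"jaw":0,"tx":-0.1,"ty":-0.001,"tz":0,"yaw":0},{"jaw":0,"tx":-0.2,"ty":-0.002,"tz":0,"yaw":0},{"jaw":0,"tx":-0.3,"ty":-0.003,"tz":0,"yaw":0},{"jaw":0,"tx":-0.38,"ty":-0.004,"tz":0,"yaw":0},{"jaw":0,"tx":-0.38,"ty":-0.004,"tz":0,"yaw":0}]'
python3 - <<'E'
from h import *
im,p=grab("wrist","w6");s=tool();print(s[0]["eef_pos"],s[2],s[0]["t"])
E
```

```text
t: 11.2
eef_pos: [548.2, 98.1, 52.1]
tool_rot: [0.708, 0.004, -0.706, 0.004]
force: [-3.3, 0.5, 10.0]
width: 0.29
[548.497  98.04   52.077] -89.40060480663914 11.25
```

View pics/w6.png

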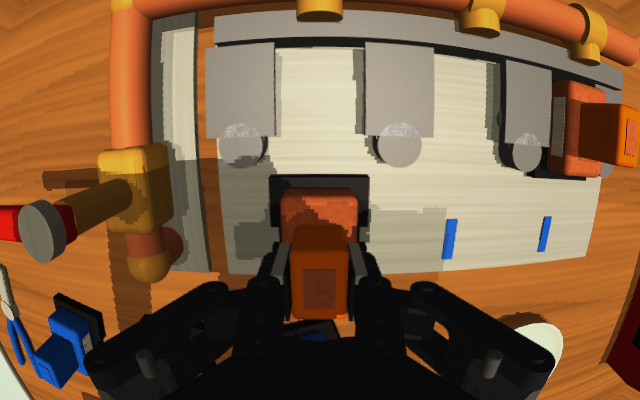

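```bash
python3 -m jog '[{"jaw":0,"tx":0,"ty":0,"tz":0.25,"yaw":0},{"jaw":0,"tx":0,"ty":0,"tz":0.5,"yaw":0},{"jaw":0,"tx":0,"ty":-0.2,"tz":0.7,"yaw":0},{"jaw":0,"tx":0,"ty":-0.4,"tz":0.8,"yaw":0},{"jaw":0,"tx":0,"ty":-0.6,"tz":0.8,"yaw":0},{"jaw":0,"tx":0,"ty":-0.8,"tz":0.8,"yaw":0},{"jaw":0,"tx":0,"ty":-1,"tz":0.8,"yaw":0},{"jaw":0,"tx":0,"ty":-1,"tz":0.8,"yaw":0}]'
python3 -m jog '[{"jaw":0,"tx":0,"ty":-0.2,"tz":0.3,"yaw":0},{"jaw":0,"tx":0,"ty":-0.4,"tz":0.5,"yaw":0},{"jaw":0,"tx":0,"ty":-0.6,"tz":0.5,"yaw":0},{"jaw":0,"tx":0,"ty":-0.8,"tz":0.5,"yaw":0},{"jaw":0,"tx":0,"ty":-1,"tz":0.5,"yaw":0},{"jaw":0,"tx":0,"ty":-1,"tz":0.5,"yaw":0},{"jaw":0,"tx":0,"ty":-1,"tz":0.5,"yaw":0},{"jaw":0,"tx":0,"ty":-1,"tz":0.5,"yaw":0}]'
python3 - <<'E'
from h import *
im,p=grab("wrist","w7");s=tool();print(s[0]["eef_pos"],s[2],s[0]["t"])
im,p=grab("scene","s7");im,p=grab("top","t7")
E
```

```text
t: 12.05
eef_pos: [548.2, -107.0, 210.0]
tool_rot: [0.708, 0.001, -0.707, 0.003]
force: [0.6, 1.0, -0.8]
width: 0.294
t: 12.85
eef_pos: [548.2, -300.5, 309.4]
tool_rot: [-0.707, -0.004, 0.707, -0.004]
force: [-0.3, 0.7, -1.9]
width: 0.291
[ 548.332 -300.261  309.521] -89.32674609215621 12.9
```

View pics/w7.png

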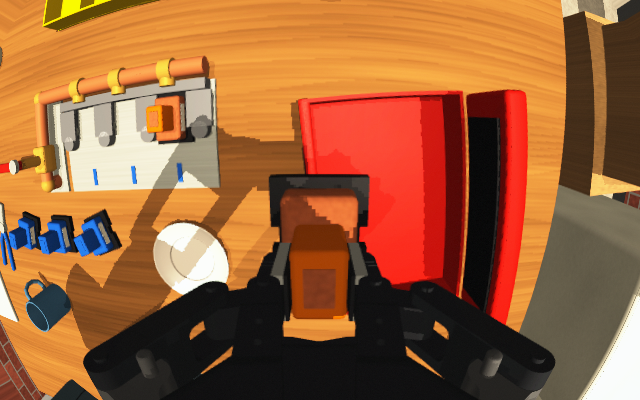

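View pics/s7.png

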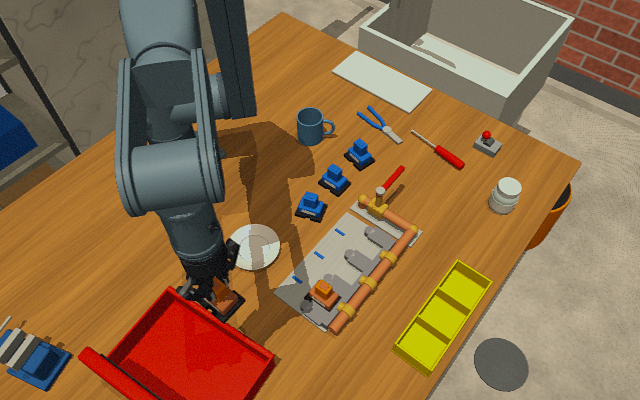

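Run:
```python
from h import *
p=cams.camera_params("wrist");q=cams.camera_params("scene")
for c in((300,99),(465,92),(304,154)): print("w",onz(p,*c,68,True))
for c in((318,104),(448,98)): print("wfloor",onz(p,*c,5,True))
for c in((170,289),(275,358)): print("s",onz(q,*c,68))
```

```text
w [ 642.934 -275.459   68.   ]
w [ 665.239 -490.549   68.   ]
w [ 574.304 -280.82    68.   ]
wfloor [ 640.029 -297.304    5.   ]
wfloor [ 660.46  -492.778    5.   ]
s [ 344.884 -314.11    68.   ]
s [ 649.383 -278.468   68.   ]
```

```bash
python3 -m jog '[{"jaw":0,"tx":0.05,"ty":-0.2,"tz":0,"yaw":0},{"jaw":0,"tx":0.15,"ty":-0.4,"tz":-0.0,"yaw":0},{"jaw":0,"tx":0.15,"ty":-0.465,"tz":-0.2,"yaw":0},{"jaw":0,"tx":0.15,"ty":-0.465,"tz":-0.4,"yaw":0},{"jaw":0,"tx":0.15,"ty":-0.465,"tz":-0.6,"yaw":0},{"jaw":0,"tx":0.15,"ty":-0.465,"tz":-0.8,"yaw":0},{"jaw":0,"tx":0.15,"ty":-0.465,"tz":-0.95,"yaw":0},{"jaw":0,"tx":0.15,"ty":-0.465,"tz":-0.95,"yaw":0}]'
python3 - <<'E'
from h import *
im,p=grab("wrist","w8");s=tool();print(s[0]["eef_pos"],s[2],s[0]["t"])
E
```

```text
t: 13.8
eef_pos: [575.9, -391.4, 113.7]
tool_rot: [-0.704, -0.007, 0.71, -0.001]
force: [-0.4, 0.4, -1.4]
width: 0.292
[ 577.359 -392.897  117.178] -89.34887850211385 13.85
```

View pics/w8.png

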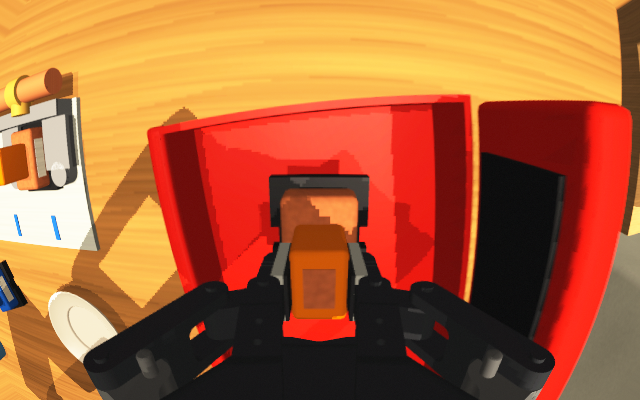

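Spent1 is centred inside the box (walls clear left, right and ahead). Lower and release, then lift.

```bash
python3 -m jog '[{"jaw":0,"tx":0,"ty":0,"tz":-0.15,"yaw":0},{"jaw":0,"tx":0,"ty":0,"tz":-0.25,"yaw":0},{"jaw":0,"tx":0,"ty":0,"tz":-0.32,"yaw":0},{"jaw":0,"tx":0,"ty":0,"tz":-0.32,"yaw":0},{"jaw":0.6,"tx":0,"ty":0,"tz":-0.32,"yaw":0},{"jaw":0.7,"tx":0,"ty":0,"tz":-0.32,"yaw":0},{"jaw":0.7,"tx":0,"ty":0,"tz":-0.32,"yaw":0},{"jaw":0.7,"tx":0,"ty":0,"tz":-0.1,"yaw":0},{"jaw":0.7,"tx":0,"ty":0,"tz":0.15,"yaw":0},{"jaw":0.7,"tx":0,"ty":0,"tz":0.4,"yaw":0}]'
python3 -m jog '[{"jaw":0.7,"tx":0,"ty":0.0,"tz":0.25,"yaw":0},{"jaw":0.7,"tx":0,"ty":0.2,"tz":0.25,"yaw":0},{"jaw":0.7,"tx":0.0,"ty":0.4,"tz":0.25,"yaw":0},{"jaw":0.7,"tx":0.1,"ty":0.6,"tz":0.25,"yaw":0},{"jaw":0.7,"tx":0.2,"ty":0.8,"tz":0.25,"yaw":0},{"jaw":0.7,"tx":0.24,"ty":1,"tz":0.25,"yaw":0},{"jaw":0.7,"tx":0.24,"ty":1,"tz":0.25,"yaw":0},{"jaw":0.7,"tx":0.24,"ty":1,"tz":0.25,"yaw":0}]'
python3 -m jog '[{"jaw":0.7,"tx":0,"ty":0.2,"tz":0,"yaw":0},{"jaw":0.7,"tx":0,"ty":0.4,"tz":0,"yaw":0},{"jaw":0.7,"tx":0.0,"ty":0.56,"tz":0,"yaw":0},{"jaw":0.7,"tx":0,"ty":0.56,"tz":0,"yaw":0},{"jaw":0.7,"tx":0,"ty":0.56,"tz":0,"yaw":0}]'
python3 - <<'E'
from h import *
im,p=grab("wrist","w9");s=tool();print(s[0]["eef_pos"],s[2],s[0]["t"])
H=hsv(im)
z=im[90:270,200:520,::-1];cv2.imwrite("pics/w9z.png",cv2.resize(z,None,fx=2.5,fy=2.5,interpolation=cv2.INTER_CUBIC))
for c,s in blobs(cv2.inRange(H,(100,150,40),(125,255,255))>0,20):
    if c[1]<270: print("tick",c,s,onz(p,*c,6,True)[:2])
for c,s in blobs(cv2.inRange(H,(8,220,120),(20,255,255))>0,20): print("or",c,s,onz(p,*c,78,True)[:2])
E
```

```text
t: 14.85
eef_pos: [578.0, -394.9, 201.6]
tool_rot: [0.707, 0.004, -0.707, 0.004]
force: [0.5, -1.0, 0.5]
width: 0.696
t: 15.65
eef_pos: [626.6, -194.1, 250.4]
tool_rot: [0.708, 0.004, -0.707, 0.005]
force: [0.3, -1.2, -1.4]
width: 0.703
t: 16.15
eef_pos: [626.2, -84.1, 249.9]
tool_rot: [0.707, 0.003, -0.707, 0.004]
force: [-0.4, -0.7, 0.2]
width: 0.702
[626.239 -84.752 249.682] -89.4859365097631 16.2
tick [190.633 235.333] [188 226   7  20  90] [539.182  98.099]
tick [251.01 235.99] [248 227   7  20 100] [541.046   7.96 ]
tick [317.  236.5] [315 227   5  20 100] [541.89  -82.034]
or [317.152 185.148] [305 165  24  38 527] [627.498 -81.867]
or [547.484 227.35 ] [540 216  17  25 217] [ 577.842 -390.592]
```

View pics/w9.png

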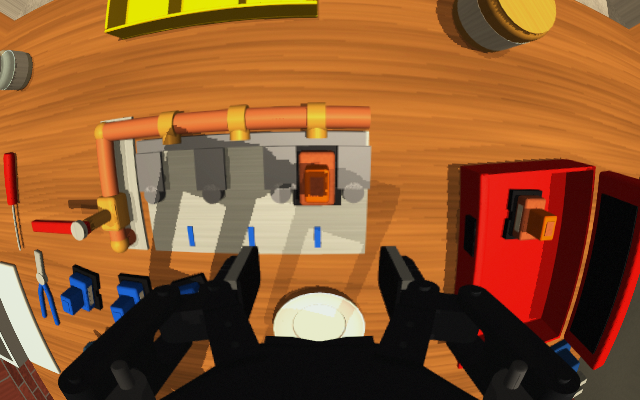

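```bash
python3 -m jog '[{"jaw":0.7,"tx":0,"ty":0.015,"tz":-0.2,"yaw":0},{"jaw":0.7,"tx":0,"ty":0.015,"tz":-0.4,"yaw":0},{"jaw":0.7,"tx":0,"ty":0.015,"tz":-0.6,"yaw":0},{"jaw":0.7,"tx":0,"ty":0.015,"tz":-0.8,"yaw":0},{"jaw":0.7,"tx":0,"ty":0.015,"tz":-1,"yaw":0},{"jaw":0.7,"tx":0,"ty":0.015,"tz":-1,"yaw":0},{"jaw":0,"tx":0,"ty":0.015,"tz":-1,"yaw":0},{"jaw":0,"tx":0,"ty":0.015,"tz":-1,"yaw":0},{"jaw":0,"tx":0,"ty":0.015,"tz":-1,"yaw":0},{"jaw":0,"tx":0,"ty":0.015,"tz":-1,"yaw":0}]' 70
python3 -m jog '[{"jaw":0,"tx":0,"ty":0,"tz":0,"yaw":0},{"jaw":0,"tx":0,"ty":0,"tz":0,"yaw":0}]'
python3 -m jog '[{"jaw":0,"tx":-0.05,"ty":-0.001,"tz":0,"yaw":0},{"jaw":0,"tx":-0.1,"ty":-0.001,"tz":0,"yaw":0},{"jaw":0,"tx":-0.2,"ty":-0.002,"tz":0,"yaw":0},{"jaw":0,"tx":-0.3,"ty":-0.003,"tz":0,"yaw":0},{"jaw":0,"tx":-0.38,"ty":-0.004,"tz":0,"yaw":0},{"jaw":0,"tx":-0.38,"ty":-0.004,"tz":0,"yaw":0},{"jaw":0,"tx":-0.38,"ty":-0.004,"tz":0.2,"yaw":0},{"jaw":0,"tx":-0.38,"ty":-0.004,"tz":0.4,"yaw":0}]'
python3 - <<'E'
from h import *
im,p=grab("wrist","w10");s=tool();print(s[0]["eef_pos"],s[2],s[0]["t"])
E
```

```text
t: 17.2
eef_pos: [628.2, -81.1, 52.4]
tool_rot: [0.709, 0.003, -0.705, 0.004]
force: [-1.2, -1.3, 8.1]
width: 0.289
t: 17.4
eef_pos: [628.2, -81.0, 52.4]
tool_rot: [0.709, 0.003, -0.705, 0.005]
force: [-0.5, -1.5, 6.8]
width: 0.29
t: 18.2
eef_pos: [549.2, -80.4, 130.3]
tool_rot: [-0.706, -0.004, 0.708, -0.003]
force: [0.8, -0.3, -1.3]
width: 0.295
[553.586 -81.699 138.137] -89.3859174268585 18.25
```

View pics/w10.png

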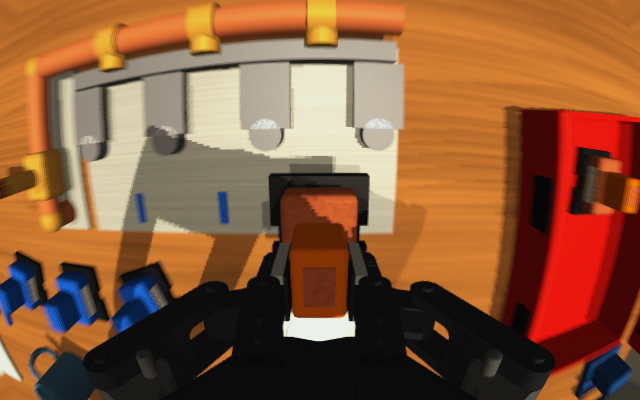

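```bash
python3 -m jog '[{"jaw":0,"tx":0,"ty":-0.1,"tz":0.2,"yaw":0},{"jaw":0,"tx":0,"ty":-0.25,"tz":0.4,"yaw":0},{"jaw":0,"tx":-0.1,"ty":-0.45,"tz":0.4,"yaw":0},{"jaw":0,"tx":-0.2,"ty":-0.65,"tz":0.4,"yaw":0},{"jaw":0,"tx":-0.3,"ty":-0.85,"tz":0.4,"yaw":0},{"jaw":0,"tx":-0.4,"ty":-1,"tz":0.4,"yaw":0},{"jaw":0,"tx":-0.6,"ty":-1,"tz":0.4,"yaw":0},{"jaw":0,"tx":-0.62,"ty":-1,"tz":0.4,"yaw":0}]'
python3 -m jog '[{"jaw":0,"tx":0,"ty":-0.2,"tz":0,"yaw":0},{"jaw":0,"tx":0,"ty":-0.4,"tz":0,"yaw":0},{"jaw":0,"tx":0,"ty":-0.64,"tz":0,"yaw":0},{"jaw":0,"tx":0,"ty":-0.64,"tz":-0.2,"yaw":0},{"jaw":0,"tx":0,"ty":-0.64,"tz":-0.4,"yaw":0},{"jaw":0,"tx":0,"ty":-0.64,"tz":-0.55,"yaw":0},{"jaw":0,"tx":0,"ty":-0.64,"tz":-0.55,"yaw":0}]'
python3 - <<'E'
from h import *
im,p=grab("wrist","w11");s=tool();print(s[0]["eef_pos"],s[2],s[0]["t"])
E
```

```text
t: 19.05
eef_pos: [422.5, -280.8, 209.3]
tool_rot: [-0.706, -0.003, 0.708, -0.002]
force: [0.1, 1.0, -0.9]
width: 0.29
t: 19.75
eef_pos: [424.7, -405.7, 95.2]
tool_rot: [-0.705, -0.006, 0.709, -0.001]
force: [-0.8, -0.1, -1.6]
width: 0.289
[ 425.839 -407.281   97.962] -89.38601048636271 19.8
```

View pics/w11.png

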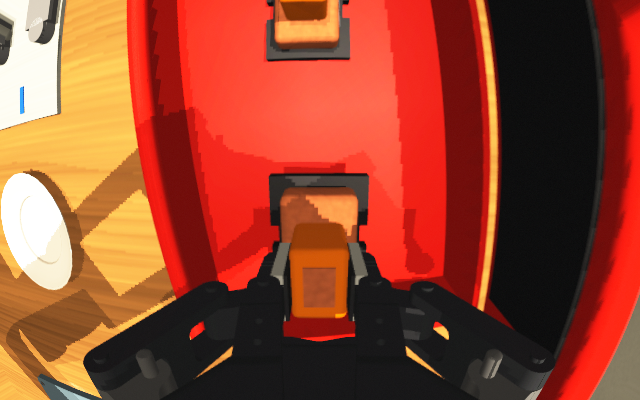

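```bash
python3 -m jog '[{"jaw":0,"tx":0,"ty":0,"tz":-0.12,"yaw":0},{"jaw":0,"tx":0,"ty":0,"tz":-0.225,"yaw":0},{"jaw":0,"tx":0,"ty":0,"tz":-0.225,"yaw":0},{"jaw":0,"tx":0,"ty":0,"tz":-0.225,"yaw":0},{"jaw":0.6,"tx":0,"ty":0,"tz":-0.225,"yaw":0},{"jaw":0.7,"tx":0,"ty":0,"tz":-0.225,"yaw":0},{"jaw":0.7,"tx":0,"ty":0,"tz":-0.225,"yaw":0},{"jaw":0.7,"tx":0,"ty":0,"tz":0,"yaw":0},{"jaw":0.7,"tx":0,"ty":0,"tz":0.25,"yaw":0},{"jaw":0.7,"tx":0,"ty":0,"tz":0.5,"yaw":0}]'
python3 -m jog '[{"jaw":0.7,"tx":0,"ty":0.15,"tz":0.25,"yaw":0},{"jaw":0.7,"tx":0,"ty":0.3,"tz":0.4,"yaw":0},{"jaw":0.7,"tx":0,"ty":0.5,"tz":0.4,"yaw":0},{"jaw":0.7,"tx":0,"ty":0.7,"tz":0.4,"yaw":0},{"jaw":0.7,"tx":0,"ty":0.9,"tz":0.4,"yaw":0},{"jaw":0.7,"tx":0,"ty":1,"tz":0.4,"yaw":0},{"jaw":0.7,"tx":0,"ty":1,"tz":0.4,"yaw":0}]'
python3 -m jog '[{"jaw":0.7,"tx":0,"ty":0.2,"tz":0,"yaw":0},{"jaw":0.7,"tx":0,"ty":0.4,"tz":0,"yaw":0},{"jaw":0.7,"tx":0,"ty":0.6,"tz":0,"yaw":0},{"jaw":0.7,"tx":-0.1,"ty":0.8,"tz":0,"yaw":0},{"jaw":0.7,"tx":-0.2,"ty":1,"tz":0,"yaw":0},{"jaw":0.7,"tx":-0.2,"ty":1,"tz":0,"yaw":0},{"jaw":0.7,"tx":-0.2,"ty":1,"tz":0,"yaw":0}]'
python3 - <<'E'
from h import *
im,p=grab("wrist","w12");s=tool();print(s[0]["eef_pos"],s[2],s[0]["t"])
im,p=grab("scene","s12");im,p=grab("top","t12")
E
```

```text
t: 20.8
eef_pos: [425.9, -408.5, 201.1]
tool_rot: [-0.707, -0.004, 0.707, -0.003]
force: [1.6, -0.4, -0.8]
width: 0.7
t: 21.5
eef_pos: [426.0, -206.2, 280.3]
tool_rot: [0.708, 0.005, -0.707, 0.005]
force: [1.9, -0.8, -0.3]
width: 0.699
t: 22.2
eef_pos: [386.6, -9.0, 280.0]
tool_rot: [0.708, 0.004, -0.706, 0.005]
force: [-0.5, -0.3, 0.0]
width: 0.701
[386.931  -9.666 279.853] -89.4008022136225 22.25
```

View pics/w12.png

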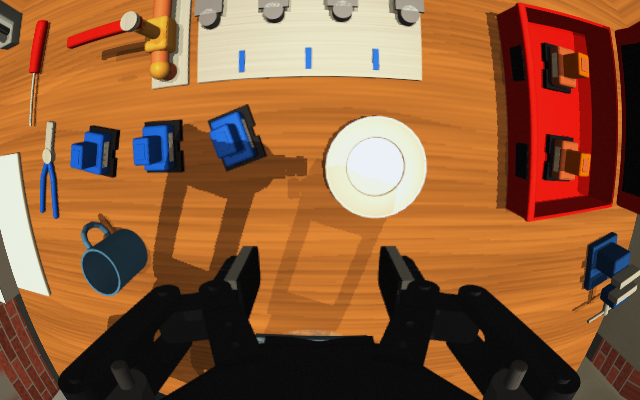

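View pics/t12.png

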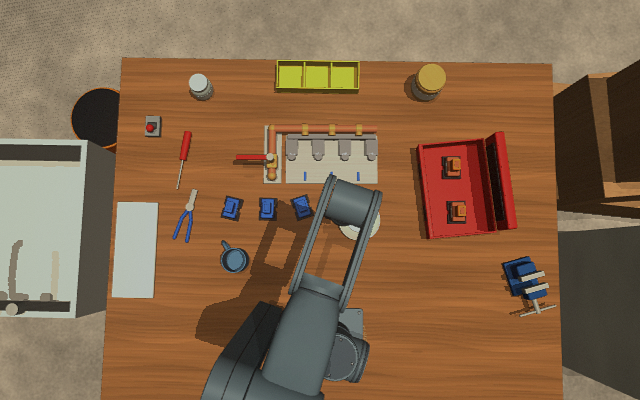

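```bash
python3 -m jog '[{"jaw":0.7,"tx":0.1,"ty":0.2,"tz":-0.1,"yaw":0},{"jaw":0.7,"tx":0.2,"ty":0.4,"tz":-0.2,"yaw":0},{"jaw":0.7,"tx":0.225,"ty":0.565,"tz":-0.2,"yaw":0},{"jaw":0.7,"tx":0.225,"ty":0.565,"tz":-0.2,"yaw":0},{"jaw":0.7,"tx":0.225,"ty":0.565,"tz":-0.2,"yaw":0},{"jaw":0.7,"tx":0.225,"ty":0.565,"tz":-0.2,"yaw":0}]'
cat >> h.py <<'E'
def seg(im,p,c,z,rad,lo,hi,name=None):
    """minAreaRect in world plane z of colour mask within rad px of c"""
    H=hsv(im);m=cv2.inRange(H,lo,hi);mm=np.zeros_like(m);cv2.circle(mm,(int(c[0]),int(c[1])),rad,255,-1);m&=mm
    ys,xs=np.nonzero(m);P=np.array([onz(p,x,y,z,True)[:2] for x,y in zip(xs,ys)],np.float32)
    return cv2.minAreaRect(P)
E
python3 - <<'E'
from h import *
im,p=grab("wrist","w13");s=tool();print(s[0]["eef_pos"],s[2],s[0]["t"])
z=im[110:290,220:420,::-1];cv2.imwrite("pics/w13z.png",cv2.resize(z,None,fx=3.3,fy=3.3,interpolation=cv2.INTER_CUBIC))
H=hsv(im);print([ (c,s) for c,s in blobs(cv2.inRange(H,(100,150,40),(125,255,255))>0,100)])
E
```

```text
t: 22.95
eef_pos: [431.6, 102.8, 239.3]
tool_rot: [-0.707, -0.003, 0.707, -0.003]
force: [-1.0, -0.4, -0.3]
width: 0.696
[431.524 102.768 239.46 ] -89.52975948348458 23.0
[(array([324.483,  88.42 ]), array([322,  77,   6,  24, 143], dtype=int32)), (array([398.326,  89.783]), array([396,  79,   6,  23, 129], dtype=int32)), (array([463.982,  95.596]), array([462,  85,   5,  22, 109], dtype=int32)), (array([316.989, 177.855]), array([ 292,  148,   51,   61, 1973], dtype=int32)), (array([220.889, 184.29 ]), array([ 201,  157,   42,   54, 1913], dtype=int32)), (array([135.428, 185.753]), array([ 114,  160,   45,   52, 1675], dtype=int32)), (array([ 77.289, 220.185]), array([ 66, 192,  24,  62, 674], dtype=int32)), (array([627.889, 285.597]), array([619, 261,  21,  47, 305], dtype=int32))]
```

View pics/w13z.png

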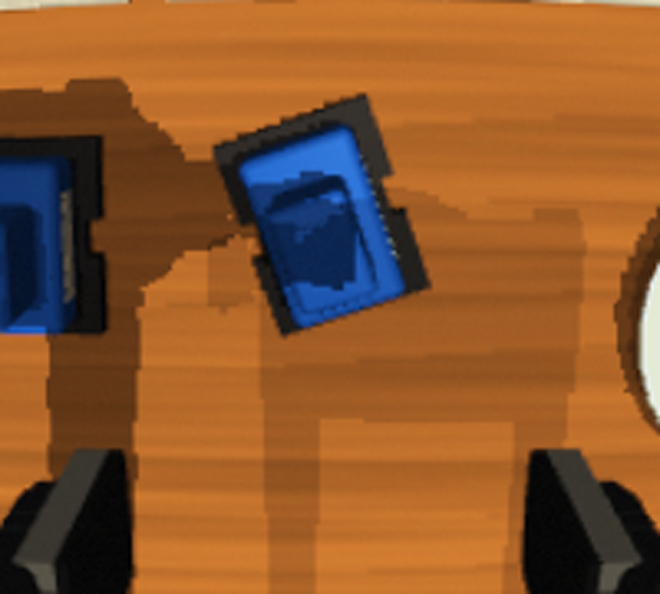

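```bash
cat >> h.py <<'E'
def base(p,cs,f,off,z=10):
    P=np.array([onz(p,off[0]+a/f,off[1]+b/f,z,True)[:2] for a,b in cs])
    r=[np.linalg.norm(P[i]-P[(i+1)%4]) for i in range(4)]
    c=P.mean(0); d=(P[1]+P[0]-P[2]-P[3])/2  # front edge first two: x axis
    w=(P[0]+P[3]-P[1]-P[2])/2
    print("sides",np.round(r,1),"c",c,"yaw",np.degrees(np.arctan2(d[1],d[0])),np.degrees(np.arctan2(w[1],w[0]))-90)
E
python3 - <<'E'
from h import *
p=cams.camera_params("wrist")
base(p,[(215,148),(366,95),(430,288),(285,335)],3.3,(220,110))
E
```

```text
sides [58.5 76.5 58.  75.9] c [431.743 104.065] yaw 19.546400801763667 19.394271597685943
```

```bash
python3 -m jog '[{"jaw":0.7,"tx":0,"ty":0.006,"tz":0,"yaw":0.211},{"jaw":0.7,"tx":0,"ty":0.006,"tz":-0.2,"yaw":0.211},{"jaw":0.7,"tx":0,"ty":0.006,"tz":-0.4,"yaw":0.211},{"jaw":0.7,"tx":0,"ty":0.006,"tz":-0.6,"yaw":0.211},{"jaw":0.7,"tx":0,"ty":0.006,"tz":-0.8,"yaw":0.211},{"jaw":0.7,"tx":0,"ty":0.006,"tz":-0.98,"yaw":0.211},{"jaw":0.7,"tx":0,"ty":0.006,"tz":-0.98,"yaw":0.211},{"jaw":0,"tx":0,"ty":0.006,"tz":-0.98,"yaw":0.211},{"jaw":0,"tx":0,"ty":0.006,"tz":-0.98,"yaw":0.211},{"jaw":0,"tx":0,"ty":0.006,"tz":-0.98,"yaw":0.211}]' 100
python3 -m jog '[{"jaw":0,"tx":0,"ty":0,"tz":0,"yaw":0},{"jaw":0,"tx":0,"ty":0,"tz":0,"yaw":0},{"jaw":0,"tx":0,"ty":0,"tz":0,"yaw":0}]'
```

```text
t: 24.0
eef_pos: [433.2, 105.0, 45.7]
tool_rot: [0.698, 0.12, -0.695, 0.121]
force: [0.1, -1.9, 4.6]
width: 0.284
t: 24.3
eef_pos: [433.2, 105.0, 45.7]
tool_rot: [0.699, 0.12, -0.695, 0.121]
force: [-1.0, -3.2, 7.3]
width: 0.288
```

```bash
python3 -m jog '[{"jaw":0,"tx":0,"ty":0,"tz":0.25,"yaw":0},{"jaw":0,"tx":0,"ty":0,"tz":0.5,"yaw":-0.209},{"jaw":0,"tx":0.15,"ty":-0.2,"tz":0.5,"yaw":-0.209},{"jaw":0,"tx":0.3,"ty":-0.4,"tz":0.5,"yaw":-0.209},{"jaw":0,"tx":0.45,"ty":-0.6,"tz":0.5,"yaw":-0.209},{"jaw":0,"tx":0.55,"ty":-0.8,"tz":0.5,"yaw":-0.209},{"jaw":0,"tx":0.57,"ty":-0.935,"tz":0.5,"yaw":-0.209},{"jaw":0,"tx":0.57,"ty":-0.935,"tz":0.3,"yaw":-0.209},{"jaw":0,"tx":0.57,"ty":-0.935,"tz":0.2,"yaw":-0.209},{"jaw":0,"tx":0.57,"ty":-0.935,"tz":0.2,"yaw":-0.209}]'
python3 -m jog '[{"jaw":0,"tx":0,"ty":0,"tz":0,"yaw":0},{"jaw":0,"tx":0,"ty":0,"tz":0,"yaw":0}]'
python3 - <<'E'
from h import *
im,p=grab("wrist","w14");s=tool();print(s[0]["eef_pos"],s[2],s[0]["t"])
H=hsv(im)
for c,s in blobs(cv2.inRange(H,(100,150,40),(125,255,255))>0,60): print(c,s,onz(p,*c,6,True)[:2])
E
```

```text
t: 25.3
eef_pos: [543.0, -81.2, 81.4]
tool_rot: [-0.705, -0.005, 0.709, -0.004]
force: [-0.5, 0.4, -2.0]
width: 0.289
t: 25.5
eef_pos: [546.5, -81.8, 85.3]
tool_rot: [0.708, 0.004, -0.706, 0.005]
force: [0.4, -0.6, -2.0]
width: 0.284
[546.476 -81.743  85.323] -89.20356753015439 25.55
[318.858 246.518] [ 280  187   79  131 8412] [518.898 -81.624]
[205.877 218.395] [200 201  13  36 324] [540.332   8.168]
[116.043 217.478] [111 202  12  32 209] [538.632  98.659]
[  6.83  298.611] [  0 272  21  51 553] [406.178 367.354]
[ 46.081 318.576] [  19  284   60   67 2232] [394.615 271.063]
[607.037 382.585] [593 361  39  39 217] [ 220.058 -616.488]
```

View pics/w14.png

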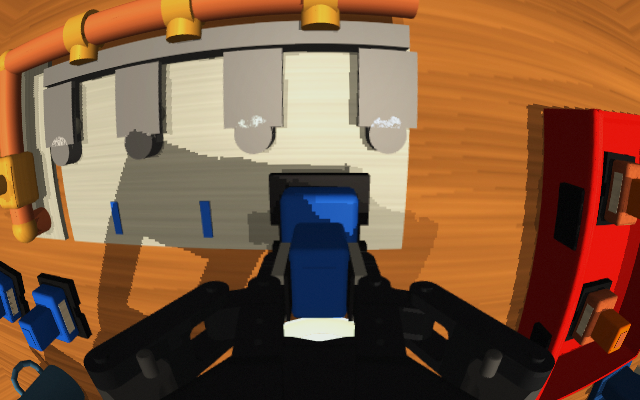

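```bash
python3 -m jog '[{"jaw":0,"tx":0,"ty":0,"tz":-0.1,"yaw":0},{"jaw":0,"tx":0,"ty":0,"tz":-0.16,"yaw":0},{"jaw":0,"tx":0,"ty":0,"tz":-0.16,"yaw":0},{"jaw":0,"tx":0.06,"ty":0.001,"tz":-0.16,"yaw":0},{"jaw":0,"tx":0.12,"ty":0.002,"tz":-0.16,"yaw":0},{"jaw":0,"tx":0.17,"ty":0.003,"tz":-0.16,"yaw":0},{"jaw":0,"tx":0.17,"ty":0.003,"tz":-0.16,"yaw":0}]'
python3 - <<'E'
from h import *
im,p=grab("wrist","w15");s=tool();print(s[0]["eef_pos"],s[0]["force"],s[2],s[0]["t"])
E
```

```text
t: 26.25
eef_pos: [580.7, -81.1, 51.7]
tool_rot: [0.708, 0.005, -0.706, 0.005]
force: [-0.1, -0.2, -0.9]
width: 0.286
[579.575 -80.926  51.436] [-0.17  -0.318 -2.224] -89.20401333666321 26.3
```

View pics/w15.png

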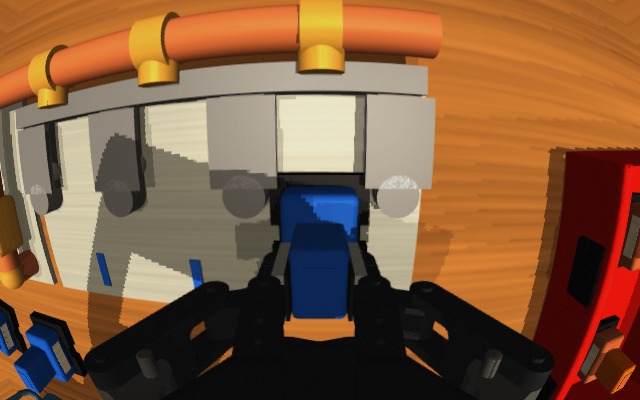

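```bash
python3 -m jog '[{"jaw":0,"tx":0.05,"ty":0,"tz":0,"yaw":0},{"jaw":0,"tx":0.1,"ty":0,"tz":0,"yaw":0},{"jaw":0,"tx":0.15,"ty":0,"tz":0,"yaw":0},{"jaw":0,"tx":0.2,"ty":0,"tz":0,"yaw":0},{"jaw":0,"tx":0.23,"ty":0,"tz":0,"yaw":0},{"jaw":0,"tx":0.23,"ty":0,"tz":0,"yaw":0},{"jaw":0,"tx":0.23,"ty":0,"tz":0,"yaw":0}]'
python3 -m jog '[{"jaw":0,"tx":0.02,"ty":0,"tz":0,"yaw":0},{"jaw":0,"tx":0.02,"ty":0,"tz":0,"yaw":0}]'
python3 -m jog '[{"jaw":0,"tx":0.02,"ty":0,"tz":0,"yaw":0},{"jaw":0,"tx":0.02,"ty":0,"tz":0,"yaw":0}]'
```

```text
t: 27.0
eef_pos: [625.8, -81.1, 51.4]
tool_rot: [0.708, 0.005, -0.707, 0.005]
force: [2.1, -1.1, -2.5]
width: 0.285
t: 27.2
eef_pos: [628.6, -80.9, 51.1]
tool_rot: [-0.707, -0.005, 0.708, -0.005]
force: [-0.7, -0.5, -2.8]
width: 0.286
t: 27.4
eef_pos: [629.2, -80.9, 51.3]
tool_rot: [-0.704, -0.005, 0.71, -0.005]
force: [-12.4, -1.3, 9.1]
width: 0.285
```

```bash
python3 -m jog '[{"jaw":0,"tx":-0.022,"ty":0,"tz":0,"yaw":0},{"jaw":0,"tx":-0.022,"ty":0,"tz":0,"yaw":0}]'
python3 -m jog '[{"jaw":0.7,"tx":0,"ty":0,"tz":0,"yaw":0},{"jaw":0.7,"tx":0,"ty":0,"tz":0,"yaw":0},{"jaw":0.7,"tx":0,"ty":0,"tz":0,"yaw":0},{"jaw":0.7,"tx":0,"ty":0,"tz":0.25,"yaw":0},{"jaw":0.7,"tx":0,"ty":0,"tz":0.5,"yaw":0},{"jaw":0.7,"tx":0,"ty":0,"tz":0.75,"yaw":0},{"jaw":0.7,"tx":0,"ty":0,"tz":0.95,"yaw":0},{"jaw":0.7,"tx":0,"ty":0,"tz":0.95,"yaw":0},{"jaw":0.7,"tx":0,"ty":0,"tz":0.95,"yaw":0}]'
python3 - <<'E'
from h import *
im,p=grab("wrist","w16");s=tool();print(s[0]["eef_pos"],s[0]["force"],s[2],s[0]["t"])
z=im[90:270,240:400,::-1];cv2.imwrite("pics/w16z.png",cv2.resize(z,None,fx=3.3,fy=3.3,interpolation=cv2.INTER_CUBIC))
E
```

```text
t: 27.6
eef_pos: [628.4, -80.9, 51.3]
tool_rot: [0.707, 0.005, -0.707, 0.005]
force: [0.1, -0.2, -1.1]
width: 0.285
t: 28.5
eef_pos: [629.4, -81.1, 242.8]
tool_rot: [0.708, 0.004, -0.706, 0.005]
force: [-0.6, 0.5, -0.5]
width: 0.697
[628.533 -80.83  240.846] [ 0.416 -0.693 -0.765] -89.22994196390668 28.55
```

View pics/w16.png

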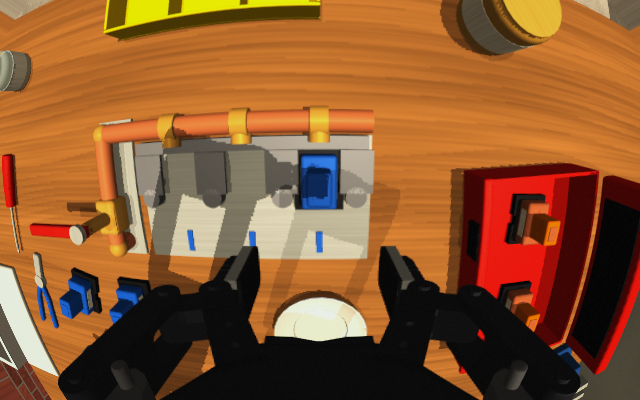

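View pics/w16z.png

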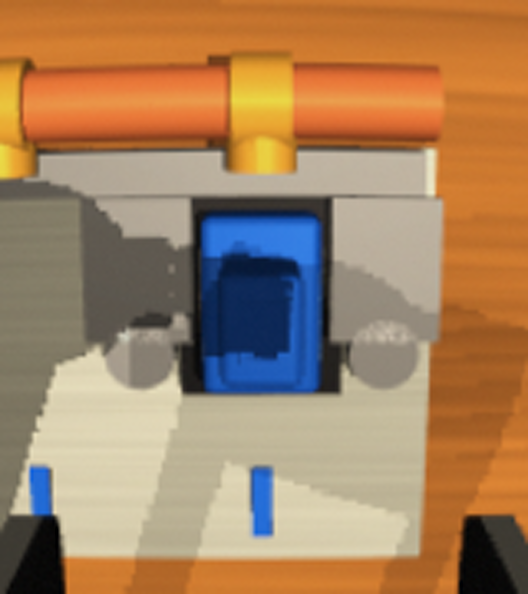

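```bash
python3 -m jog '[{"jaw":0.7,"tx":-0.15,"ty":0.2,"tz":0,"yaw":0},{"jaw":0.7,"tx":-0.3,"ty":0.4,"tz":0,"yaw":0},{"jaw":0.7,"tx":-0.45,"ty":0.6,"tz":0,"yaw":0},{"jaw":0.7,"tx":-0.6,"ty":0.8,"tz":0,"yaw":0},{"jaw":0.7,"tx":-0.75,"ty":1,"tz":0,"yaw":0},{"jaw":0.7,"tx":-0.95,"ty":1,"tz":0,"yaw":0},{"jaw":0.7,"tx":-1,"ty":1,"tz":0,"yaw":0},{"jaw":0.7,"tx":-1,"ty":1,"tz":0,"yaw":0}]'
python3 -m jog '[{"jaw":0.7,"tx":0,"ty":0.2,"tz":0,"yaw":0},{"jaw":0.7,"tx":0,"ty":0.4,"tz":0,"yaw":0},{"jaw":0.7,"tx":0,"ty":0.49,"tz":0,"yaw":0},{"jaw":0.7,"tx":0,"ty":0.49,"tz":0,"yaw":0},{"jaw":0.7,"tx":0,"ty":0.49,"tz":0,"yaw":0}]'
python3 - <<'E'
from h import *
im,p=grab("wrist","w17");s=tool();print(s[0]["eef_pos"],s[2],s[0]["t"])
z=im[110:290,220:420,::-1];cv2.imwrite("pics/w17z.png",cv2.resize(z,None,fx=3.3,fy=3.3,interpolation=cv2.INTER_CUBIC))
E
```

```text
t: 29.35
eef_pos: [426.8, 119.3, 240.1]
tool_rot: [-0.706, -0.005, 0.708, -0.005]
force: [0.4, -0.4, 0.8]
width: 0.7
t: 29.85
eef_pos: [429.6, 216.5, 240.4]
tool_rot: [-0.707, -0.004, 0.708, -0.005]
force: [-0.1, -0.5, -0.7]
width: 0.697
[429.462 216.08  240.511] -89.28123230945235 29.9
```

View pics/w17.png

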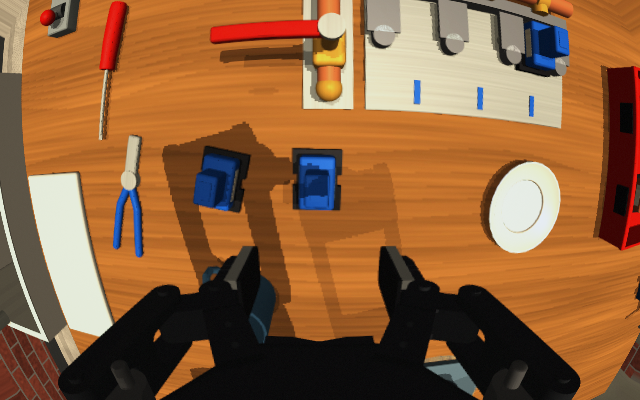

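View pics/w17z.png

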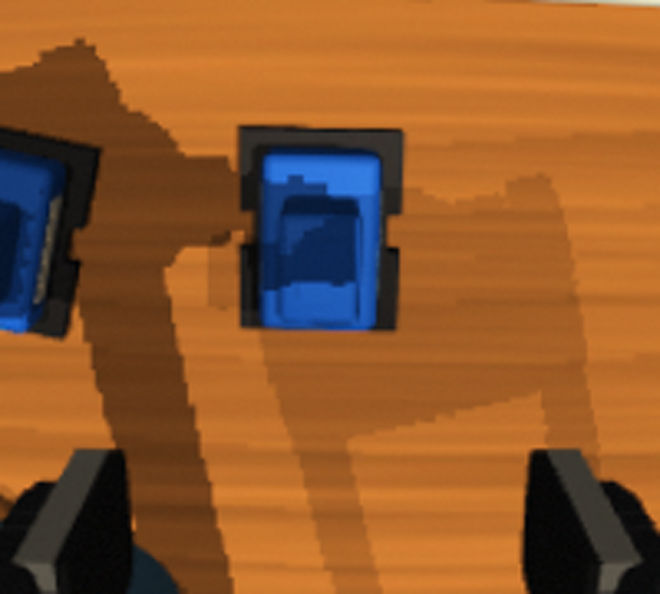

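Run:
```python
from h import *
p=cams.camera_params("wrist")
base(p,[(239,127),(404,129),(396,329),(241,327)],3.3,(220,110))
print(onz(cams.camera_params("top"),234,260,90))
```

```text
sides [60.4 76.4 59.3 76.3] c [424.678 218.865] yaw -0.22003669691091762 -0.05509676297130284
[251.455 313.245  90.   ]
```

```bash
python3 -m jog '[{"jaw":0.7,"tx":-0.022,"ty":0.014,"tz":-0.2,"yaw":-0.009},{"jaw":0.7,"tx":-0.022,"ty":0.014,"tz":-0.4,"yaw":-0.009},{"jaw":0.7,"tx":-0.022,"ty":0.014,"tz":-0.6,"yaw":-0.009},{"jaw":0.7,"tx":-0.022,"ty":0.014,"tz":-0.8,"yaw":-0.009},{"jaw":0.7,"tx":-0.022,"ty":0.014,"tz":-0.98,"yaw":-0.009},{"jaw":0.7,"tx":-0.022,"ty":0.014,"tz":-0.98,"yaw":-0.009},{"jaw":0,"tx":-0.022,"ty":0.014,"tz":-0.98,"yaw":-0.009},{"jaw":0,"tx":-0.022,"ty":0.014,"tz":-0.98,"yaw":-0.009},{"jaw":0,"tx":-0.022,"ty":0.014,"tz":-0.98,"yaw":-0.009},{"jaw":0,"tx":-0.022,"ty":0.014,"tz":-0.98,"yaw":-0.009}]' 100
python3 -m jog '[{"jaw":0,"tx":0,"ty":0,"tz":0,"yaw":0},{"jaw":0,"tx":0,"ty":0,"tz":0,"yaw":0}]'
```

```text
t: 30.9
eef_pos: [426.3, 219.9, 47.5]
tool_rot: [0.709, -0.0, -0.705, -0.0]
force: [0.7, -2.0, 6.7]
width: 0.284
t: 31.1
eef_pos: [426.3, 219.9, 47.6]
tool_rot: [0.709, -0.0, -0.705, -0.0]
force: [0.5, -2.8, 7.3]
width: 0.282
```

```bash
python3 -m jog '[{"jaw":0,"tx":0,"ty":0,"tz":0.25,"yaw":0},{"jaw":0,"tx":0,"ty":-0.1,"tz":0.5,"yaw":0.008},{"jaw":0,"tx":0,"ty":-0.3,"tz":0.5,"yaw":0.008},{"jaw":0,"tx":0.1,"ty":-0.5,"tz":0.5,"yaw":0.008},{"jaw":0,"tx":0.2,"ty":-0.7,"tz":0.5,"yaw":0.008},{"jaw":0,"tx":0.35,"ty":-0.9,"tz":0.5,"yaw":0.008},{"jaw":0,"tx":0.5,"ty":-1,"tz":0.5,"yaw":0.008},{"jaw":0,"tx":0.6,"ty":-1,"tz":0.4,"yaw":0.008},{"jaw":0,"tx":0.6,"ty":-1,"tz":0.2,"yaw":0.008},{"jaw":0,"tx":0.6,"ty":-1,"tz":0.2,"yaw":0.008}]'
python3 -m jog '[{"jaw":0,"tx":0,"ty":-0.055,"tz":0,"yaw":0},{"jaw":0,"tx":0,"ty":-0.055,"tz":0,"yaw":0},{"jaw":0,"tx":0,"ty":-0.055,"tz":0,"yaw":0}]'
python3 - <<'E'
from h import *
im,p=grab("wrist","w18");s=tool();print(s[0]["eef_pos"],s[2],s[0]["t"])
E
```

```text
t: 32.1
eef_pos: [541.1, 20.1, 81.6]
tool_rot: [-0.704, -0.005, 0.71, -0.003]
force: [-1.2, 0.2, -1.7]
width: 0.285
t: 32.4
eef_pos: [545.5, 8.3, 87.5]
tool_rot: [0.708, 0.004, -0.706, 0.004]
force: [0.3, 1.2, -1.6]
width: 0.285
[545.338   8.561  87.271] -89.34192236590451 32.45
```

View pics/w18.png

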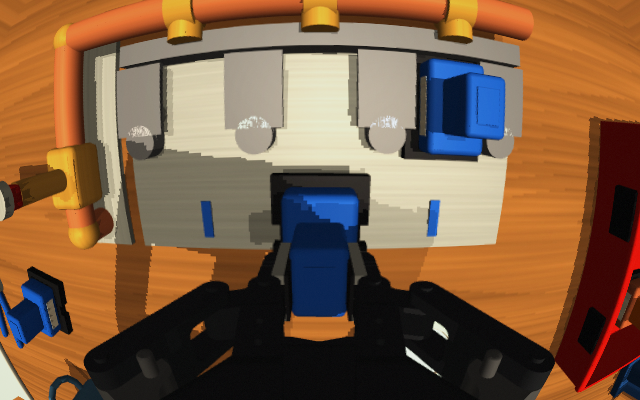

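```bash
python3 -m jog '[{"jaw":0,"tx":0,"ty":0,"tz":-0.1,"yaw":0},{"jaw":0,"tx":0,"ty":0,"tz":-0.165,"yaw":0},{"jaw":0,"tx":0,"ty":0,"tz":-0.165,"yaw":0},{"jaw":0,"tx":0.06,"ty":0.0,"tz":-0.165,"yaw":0},{"jaw":0,"tx":0.12,"ty":0.001,"tz":-0.165,"yaw":0},{"jaw":0,"tx":0.17,"ty":0.001,"tz":-0.165,"yaw":0},{"jaw":0,"tx":0.17,"ty":0.001,"tz":-0.165,"yaw":0}]'
python3 - <<'E'
from h import *
im,p=grab("wrist","w19");s=tool();print(s[0]["eef_pos"],s[0]["force"],s[2],s[0]["t"])
E
```

```text
t: 33.15
eef_pos: [580.2, 8.9, 52.9]
tool_rot: [0.708, 0.004, -0.706, 0.004]
force: [1.5, -0.6, 4.5]
width: 0.288
[579.717   8.947  52.903] [ 1.185 -0.011  3.581] -89.32286982552098 33.2
```

View pics/w19.png

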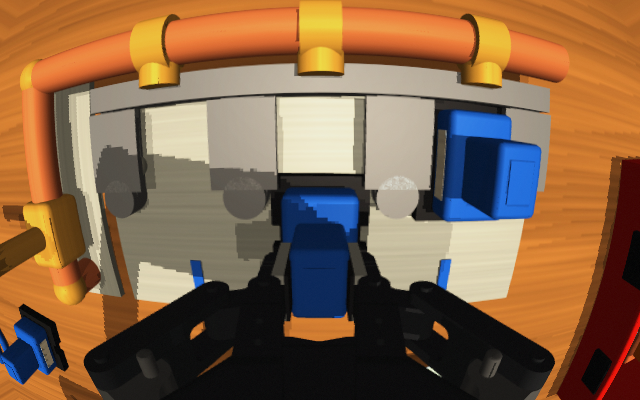

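```bash
python3 -m jog '[{"jaw":0,"tx":0.05,"ty":0,"tz":0,"yaw":0},{"jaw":0,"tx":0.1,"ty":0,"tz":0,"yaw":0},{"jaw":0,"tx":0.15,"ty":0,"tz":0,"yaw":0},{"jaw":0,"tx":0.2,"ty":0,"tz":0,"yaw":0},{"jaw":0,"tx":0.23,"ty":0,"tz":0,"yaw":0},{"jaw":0,"tx":0.23,"ty":0,"tz":0,"yaw":0},{"jaw":0,"tx":0.23,"ty":0,"tz":0,"yaw":0}]'
python3 -m jog '[{"jaw":0,"tx":0.02,"ty":0,"tz":0,"yaw":0},{"jaw":0,"tx":0.02,"ty":0,"tz":0,"yaw":0}]'
python3 -m jog '[{"jaw":0,"tx":0.02,"ty":0,"tz":0,"yaw":0},{"jaw":0,"tx":0.02,"ty":0,"tz":0,"yaw":0}]'
```

```text
t: 33.9
eef_pos: [625.2, 9.0, 52.9]
tool_rot: [0.708, 0.004, -0.706, 0.004]
force: [3.2, 0.2, 4.0]
width: 0.284
t: 34.1
eef_pos: [627.9, 9.0, 52.9]
tool_rot: [-0.707, -0.004, 0.707, -0.004]
force: [-1.6, 0.6, 7.2]
width: 0.281
t: 34.3
eef_pos: [628.5, 8.9, 53.1]
tool_rot: [-0.704, -0.004, 0.71, -0.005]
force: [-12.6, -2.1, 17.1]
width: 0.284
```

Stopped against the back stop as with bay 3. Unload, release, lift, go to the third fresh one.

```bash
python3 -m jog '[{"jaw":0,"tx":-0.022,"ty":0,"tz":0,"yaw":0},{"jaw":0,"tx":-0.022,"ty":0,"tz":0,"yaw":0}]'
python3 -m jog '[{"jaw":0.7,"tx":0,"ty":0,"tz":0,"yaw":0},{"jaw":0.7,"tx":0,"ty":0,"tz":0,"yaw":0},{"jaw":0.7,"tx":0,"ty":0,"tz":0,"yaw":0},{"jaw":0.7,"tx":0,"ty":0,"tz":0.25,"yaw":0},{"jaw":0.7,"tx":0,"ty":0,"tz":0.5,"yaw":0},{"jaw":0.7,"tx":0,"ty":0,"tz":0.75,"yaw":0},{"jaw":0.7,"tx":0,"ty":0,"tz":0.95,"yaw":0},{"jaw":0.7,"tx":0,"ty":0,"tz":0.95,"yaw":0},{"jaw":0.7,"tx":0,"ty":0,"tz":0.95,"yaw":0}]'
python3 - <<'E'
from h import *
im,p=grab("wrist","w20")
s=tool();print(s[0]["eef_pos"])
E
python3 -m jog '[{"jaw":0.7,"tx":-0.12,"ty":0.18,"tz":0,"yaw":0},{"jaw":0.7,"tx":-0.24,"ty":0.36,"tz":0,"yaw":0},{"jaw":0.7,"tx":-0.36,"ty":0.54,"tz":0,"yaw":0},{"jaw":0.7,"tx":-0.48,"ty":0.72,"tz":0,"yaw":0},{"jaw":0.7,"tx":-0.6,"ty":0.9,"tz":0,"yaw":0},{"jaw":0.7,"tx":-0.75,"ty":1,"tz":0,"yaw":0},{"jaw":0.7,"tx":-0.95,"ty":1,"tz":0,"yaw":0},{"jaw":0.7,"tx":-1,"ty":1,"tz":0,"yaw":0},{"jaw":0.7,"tx":-1,"ty":1,"tz":0,"yaw":0}]'
python3 -m jog '[{"jaw":0.7,"tx":0,"ty":0.2,"tz":0,"yaw":0},{"jaw":0.7,"tx":0,"ty":0.4,"tz":0,"yaw":0},{"jaw":0.7,"tx":0,"ty":0.6,"tz":0,"yaw":0},{"jaw":0.7,"tx":0,"ty":0.66,"tz":0,"yaw":0},{"jaw":0.7,"tx":0,"ty":0.66,"tz":0,"yaw":0},{"jaw":0.7,"tx":0,"ty":0.66,"tz":0,"yaw":0}]'
python3 - <<'E'
from h import *
im,p=grab("wrist","w21");s=tool();print(s[0]["eef_pos"],s[2],s[0]["t"])
z=im[110:290,220:420,::-1];cv2.imwrite("pics/w21z.png",cv2.resize(z,None,fx=3.3,fy=3.3,interpolation=cv2.INTER_CUBIC))
E
```

```text
t: 34.5
eef_pos: [627.0, 9.1, 52.9]
tool_rot: [-0.707, -0.004, 0.707, -0.004]
force: [-2.8, 0.1, 7.6]
width: 0.285
t: 35.4
eef_pos: [628.2, 9.0, 243.1]
tool_rot: [0.708, 0.004, -0.706, 0.004]
force: [0.6, 0.1, -0.6]
width: 0.701
[627.393   9.129 241.351]
t: 36.35
eef_pos: [425.8, 209.1, 240.9]
tool_rot: [-0.706, -0.004, 0.708, -0.005]
force: [0.1, 0.6, 0.7]
width: 0.7
t: 36.95
eef_pos: [428.5, 340.0, 241.3]
tool_rot: [-0.707, -0.004, 0.708, -0.005]
force: [-0.4, -0.6, 0.2]
width: 0.699
[428.411 339.684 241.635] -89.38831015164575 37.0
```

View pics/w20.png

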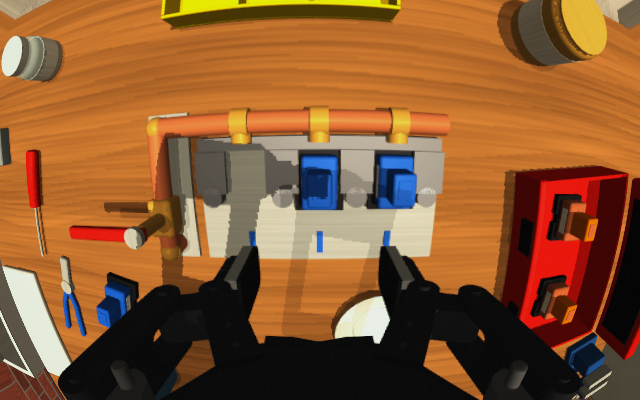

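View pics/w21.png

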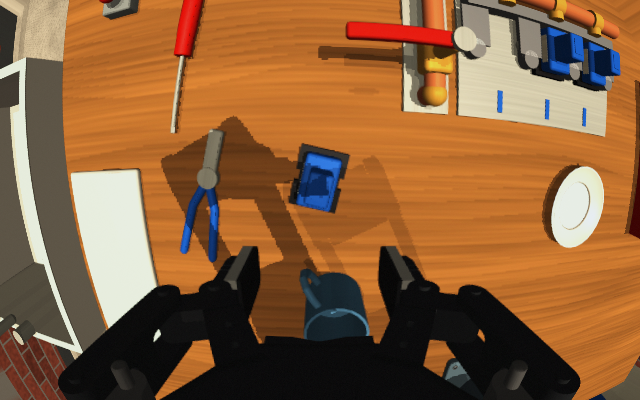

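View pics/w21z.png

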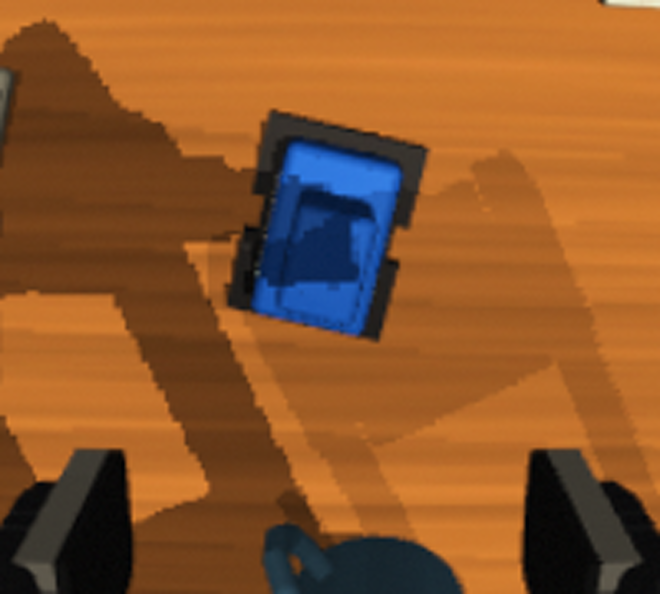

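Run:
```python
from h import *
p=cams.camera_params("wrist")
base(p,[(271,110),(427,149),(380,340),(228,305)],3.3,(220,110))
print("bay2 base-front/back etc")
```

```text
sides [59.1 75.5 59.8 76. ] c [424.317 339.986] yaw -12.28972657590858 -13.16962925667238
bay2 base-front/back etc
```

```bash
python3 -m jog '[{"jaw":0.7,"tx":-0.018,"ty":0.002,"tz":0,"yaw":-0.149},{"jaw":0.7,"tx":-0.018,"ty":0.002,"tz":-0.2,"yaw":-0.149},{"jaw":0.7,"tx":-0.018,"ty":0.002,"tz":-0.4,"yaw":-0.149},{"jaw":0.7,"tx":-0.018,"ty":0.002,"tz":-0.6,"yaw":-0.149},{"jaw":0.7,"tx":-0.018,"ty":0.002,"tz":-0.8,"yaw":-0.149},{"jaw":0.7,"tx":-0.018,"ty":0.002,"tz":-0.985,"yaw":-0.149},{"jaw":0.7,"tx":-0.018,"ty":0.002,"tz":-0.985,"yaw":-0.149},{"jaw":0,"tx":-0.018,"ty":0.002,"tz":-0.985,"yaw":-0.149},{"jaw":0,"tx":-0.018,"ty":0.002,"tz":-0.985,"yaw":-0.149},{"jaw":0,"tx":-0.018,"ty":0.002,"tz":-0.985,"yaw":-0.149}]' 100
python3 -m jog '[{"jaw":0,"tx":0,"ty":0,"tz":0,"yaw":0},{"jaw":0,"tx":0,"ty":0,"tz":0,"yaw":0},{"jaw":0,"tx":0,"ty":0,"tz":0,"yaw":0}]'
```

```text
t: 38.0
eef_pos: [426.2, 341.8, 47.9]
tool_rot: [0.704, -0.078, -0.701, -0.079]
force: [0.9, -2.3, 4.1]
width: 0.279
t: 38.3
eef_pos: [426.3, 341.8, 47.9]
tool_rot: [0.704, -0.078, -0.701, -0.079]
force: [0.2, -3.3, 7.4]
width: 0.285
```

```bash
python3 -m jog '[{"jaw":0,"tx":0,"ty":0,"tz":0.25,"yaw":0},{"jaw":0,"tx":0,"ty":-0.1,"tz":0.45,"yaw":0.149},{"jaw":0,"tx":0,"ty":-0.3,"tz":0.5,"yaw":0.149},{"jaw":0,"tx":0,"ty":-0.5,"tz":0.5,"yaw":0.149},{"jaw":0,"tx":0,"ty":-0.72,"tz":0.5,"yaw":0.149},{"jaw":0,"tx":0,"ty":-0.96,"tz":0.5,"yaw":0.149},{"jaw":0,"tx":0.1,"ty":-1,"tz":0.5,"yaw":0.149},{"jaw":0,"tx":0.1,"ty":-1,"tz":0.5,"yaw":0.149}]'
python3 -m jog '[{"jaw":0,"tx":0.1,"ty":-0.15,"tz":0,"yaw":0},{"jaw":0,"tx":0.3,"ty":-0.222,"tz":0,"yaw":0},{"jaw":0,"tx":0.5,"ty":-0.222,"tz":0,"yaw":0},{"jaw":0,"tx":0.5,"ty":-0.222,"tz":-0.2,"yaw":0},{"jaw":0,"tx":0.5,"ty":-0.222,"tz":-0.3,"yaw":0},{"jaw":0,"tx":0.5,"ty":-0.222,"tz":-0.3,"yaw":0},{"jaw":0,"tx":0.5,"ty":-0.222,"tz":-0.3,"yaw":0}]'
python3 - <<'E'
from h import *
im,p=grab("wrist","w22");s=tool();print(s[0]["eef_pos"],s[2],s[0]["t"])
E
```

```text
t: 39.1
eef_pos: [447.0, 139.6, 146.8]
tool_rot: [0.709, 0.003, -0.705, 0.003]
force: [-0.4, 0.1, -1.2]
width: 0.281
t: 39.8
eef_pos: [544.2, 97.9, 85.9]
tool_rot: [-0.707, -0.005, 0.707, -0.004]
force: [-0.3, -0.2, -0.7]
width: 0.281
[544.946  97.721  86.694] -89.27170441558349 39.85
```

View pics/w22.png

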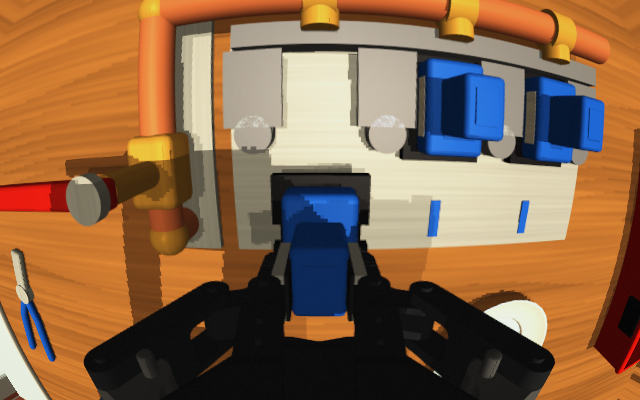

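```bash
python3 -m jog '[{"jaw":0,"tx":0,"ty":0,"tz":-0.1,"yaw":0},{"jaw":0,"tx":0,"ty":0,"tz":-0.163,"yaw":0},{"jaw":0,"tx":0,"ty":0,"tz":-0.163,"yaw":0},{"jaw":0,"tx":0.06,"ty":0.001,"tz":-0.163,"yaw":0},{"jaw":0,"tx":0.12,"ty":0.003,"tz":-0.163,"yaw":0},{"jaw":0,"tx":0.17,"ty":0.003,"tz":-0.163,"yaw":0},{"jaw":0,"tx":0.17,"ty":0.003,"tz":-0.163,"yaw":0}]'
python3 - <<'E'
from h import *
im,p=grab("wrist","w23");s=tool();print(s[0]["eef_pos"],s[0]["force"],s[2],s[0]["t"])
E
```

```text
t: 40.55
eef_pos: [580.1, 97.6, 53.4]
tool_rot: [0.708, 0.004, -0.706, 0.004]
force: [-0.2, 0.0, -0.7]
width: 0.284
[579.353  97.602  53.337] [1.721 0.225 2.02 ] -89.32256278763285 40.6
```

View pics/w23.png

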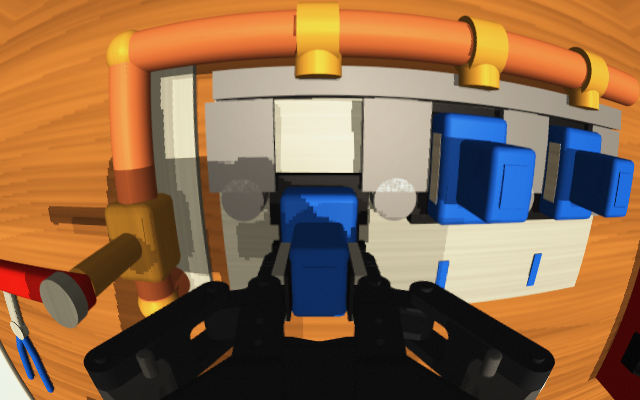

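```bash
python3 -m jog '[{"jaw":0,"tx":0.05,"ty":0.004,"tz":0,"yaw":0},{"jaw":0,"tx":0.1,"ty":0.004,"tz":0,"yaw":0},{"jaw":0,"tx":0.15,"ty":0.005,"tz":0,"yaw":0},{"jaw":0,"tx":0.2,"ty":0.005,"tz":0,"yaw":0},{"jaw":0,"tx":0.23,"ty":0.005,"tz":0,"yaw":0},{"jaw":0,"tx":0.23,"ty":0.005,"tz":0,"yaw":0},{"jaw":0,"tx":0.23,"ty":0.005,"tz":0,"yaw":0}]'
python3 -m jog '[{"jaw":0,"tx":0.02,"ty":0,"tz":0,"yaw":0},{"jaw":0,"tx":0.02,"ty":0,"tz":0,"yaw":0}]'
python3 -m jog '[{"jaw":0,"tx":0.02,"ty":0,"tz":0,"yaw":0},{"jaw":0,"tx":0.02,"ty":0,"tz":0,"yaw":0}]'
```

```text
t: 41.3
eef_pos: [625.1, 98.6, 53.3]
tool_rot: [0.708, 0.004, -0.706, 0.004]
force: [1.9, -0.1, 4.7]
width: 0.287
t: 41.5
eef_pos: [626.5, 98.7, 53.5]
tool_rot: [-0.706, -0.004, 0.708, -0.004]
force: [-7.3, 1.1, 11.4]
width: 0.288
t: 41.7
eef_pos: [627.0, 98.7, 53.7]
tool_rot: [-0.703, -0.004, 0.711, -0.005]
force: [-15.9, -1.0, 20.5]
width: 0.288
```

```bash
python3 -m jog '[{"jaw":0,"tx":-0.026,"ty":0,"tz":0,"yaw":0},{"jaw":0,"tx":-0.026,"ty":0,"tz":0,"yaw":0}]'
python3 -m jog '[{"jaw":0.7,"tx":0,"ty":0,"tz":0,"yaw":0},{"jaw":0.7,"tx":0,"ty":0,"tz":0,"yaw":0},{"jaw":0.7,"tx":0,"ty":0,"tz":0,"yaw":0},{"jaw":0.7,"tx":0,"ty":0,"tz":0.25,"yaw":0},{"jaw":0.7,"tx":0,"ty":0,"tz":0.5,"yaw":0},{"jaw":0.7,"tx":0,"ty":0,"tz":0.75,"yaw":0},{"jaw":0.7,"tx":0,"ty":0,"tz":0.95,"yaw":0},{"jaw":0.7,"tx":0,"ty":0,"tz":0.95,"yaw":0},{"jaw":0.7,"tx":0,"ty":0,"tz":0.95,"yaw":0}]'
python3 - <<'E'
from h import *
im,p=grab("wrist","w24");s=tool();print(s[0]["eef_pos"],s[2],s[0]["t"])
z=im[90:270,240:490,::-1];cv2.imwrite("pics/w24z.png",cv2.resize(z,None,fx=3,fy=3,interpolation=cv2.INTER_CUBIC))
E
```

```text
t: 41.9
eef_pos: [626.0, 98.7, 53.3]
tool_rot: [-0.707, -0.004, 0.707, -0.004]
force: [-2.3, 0.8, 6.6]
width: 0.284
t: 42.8
eef_pos: [627.6, 98.6, 243.6]
tool_rot: [0.708, 0.004, -0.706, 0.004]
force: [-0.9, -0.5, -0.6]
width: 0.7
[626.651  98.59  241.774] -89.32776481215144 42.85
```

View pics/w24z.png

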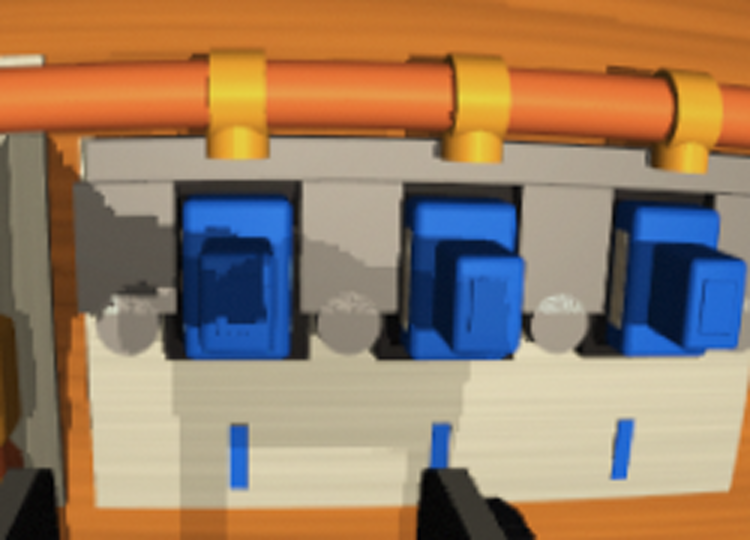

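```bash
python3 -m jog '[{"jaw":0.7,"tx":-0.05,"ty":0.2,"tz":0,"yaw":1},{"jaw":0.7,"tx":-0.1,"ty":0.4,"tz":0,"yaw":1},{"jaw":0.7,"tx":-0.15,"ty":0.6,"tz":0,"yaw":1},{"jaw":0.7,"tx":-0.22,"ty":0.8,"tz":0,"yaw":1},{"jaw":0.7,"tx":-0.22,"ty":0.905,"tz":0,"yaw":1},{"jaw":0.6,"tx":-0.22,"ty":0.905,"tz":0,"yaw":1},{"jaw":0.6,"tx":-0.22,"ty":0.905,"tz":0,"yaw":1},{"jaw":0.6,"tx":-0.22,"ty":0.905,"tz":0,"yaw":1},{"jaw":0.6,"tx":-0.22,"ty":0.905,"tz":0,"yaw":1},{"jaw":0.6,"tx":-0.22,"ty":0.905,"tz":0,"yaw":1}]'
python3 -m jog '[{"jaw":0.6,"tx":0,"ty":0,"tz":0,"yaw":0.05},{"jaw":0.6,"tx":0,"ty":0,"tz":0,"yaw":0.05},{"jaw":0.6,"tx":0,"ty":0,"tz":0,"yaw":0.05}]'
python3 - <<'E'
from h import *
im,p=grab("wrist","w25");s=tool();print(s[0]["eef_pos"],s[2],s[0]["joints"][5],s[0]["t"])
H=hsv(im);m=cv2.inRange(H,(0,200,60),(4,255,255))
for c,st in blobs(m>0,150): print(c,st)
m[:,:280]=0;m[:,360:]=0;m[:140]=0
ys,xs=np.nonzero(m);P=np.array([onz(p,x,y,112,True)[:2] for x,y in zip(xs,ys)],np.float32);print(cv2.boxPoints(cv2.minAreaRect(P)))
E
```

```text
t: 43.85
eef_pos: [582.0, 279.3, 239.6]
tool_rot: [-0.511, -0.488, 0.515, -0.486]
force: [-0.5, -0.3, 0.5]
width: 0.603
t: 44.15
eef_pos: [582.5, 279.4, 240.7]
tool_rot: [0.495, 0.505, -0.497, 0.504]
force: [-0.2, -0.0, 0.7]
width: 0.599
[582.643 279.433 241.181] 0.9952121868807117 0.2575005705648262 44.2
[381.869   4.513] [337   0  70  14 548]
[317.726 204.629] [ 310  154   17  104 1664]
[[573.552 318.493]
 [574.43  219.443]
 [589.376 219.576]
 [588.498 318.625]]
```

View pics/w25.png

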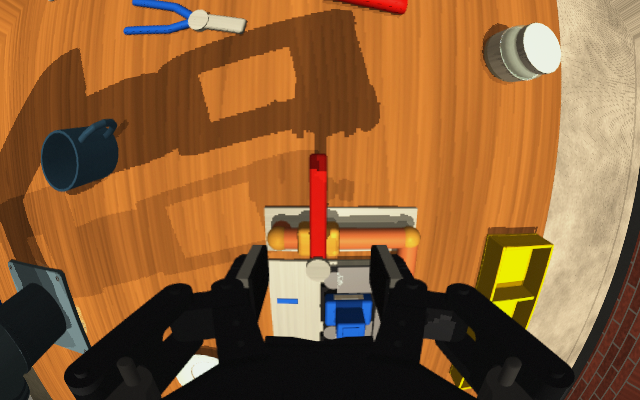

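```bash
python3 -m jog '[{"jaw":0.6,"tx":-0.005,"ty":0.01,"tz":-0.2,"yaw":0},{"jaw":0.6,"tx":-0.005,"ty":0.01,"tz":-0.4,"yaw":0},{"jaw":0.6,"tx":-0.005,"ty":0.01,"tz":-0.6,"yaw":0},{"jaw":0.6,"tx":-0.005,"ty":0.01,"tz":-0.76,"yaw":0},{"jaw":0.6,"tx":-0.005,"ty":0.01,"tz":-0.76,"yaw":0},{"jaw":0,"tx":-0.005,"ty":0.01,"tz":-0.76,"yaw":0},{"jaw":0,"tx":-0.005,"ty":0.01,"tz":-0.76,"yaw":0},{"jaw":0,"tx":-0.005,"ty":0.01,"tz":-0.76,"yaw":0},{"jaw":0,"tx":-0.005,"ty":0.01,"tz":-0.76,"yaw":0},{"jaw":0,"tx":-0.005,"ty":0.01,"tz":-0.76,"yaw":0}]' 40
python3 - <<'E'
from h import *
s=tool();print(s[0]["eef_pos"],s[0]["force"],s[2],s[0]["width"]*85)
A=np.array([582.5,208.2]);X=s[0]["eef_pos"][:2];v=X-A;print(np.hypot(*v),np.degrees(np.arctan2(v[1],v[0])))
a0=np.arctan2(v[1],v[0]);r=np.hypot(*v)
for k in range(1,14):
    d=np.radians(7.0*k);w=A+r*np.array([np.cos(a0+d),np.sin(a0+d)])-X;print(k,(w/200).round(3),round(7*k/90,3))
E
```

```text
t: 45.2
eef_pos: [581.1, 282.1, 93.3]
tool_rot: [0.495, 0.505, -0.495, 0.505]
force: [-7.5, -0.9, 4.2]
width: 0.179
[581.102 282.067  93.304] [-7.531 -0.908  4.218] 1.1120350659957294 15.225250883466513
73.88012751977506 91.08421088967935
1 [-0.045 -0.004] 0.078
2 [-0.089 -0.013] 0.156
3 [-0.132 -0.027] 0.233
4 [-0.173 -0.047] 0.311
5 [-0.211 -0.071] 0.389
6 [-0.245 -0.1  ] 0.467
7 [-0.276 -0.132] 0.544
8 [-0.303 -0.169] 0.622
9 [-0.325 -0.208] 0.7
10 [-0.342 -0.25 ] 0.778
11 [-0.354 -0.293] 0.856
12 [-0.361 -0.338] 0.933
13 [-0.362 -0.383] 1.011
```

```bash
python3 -m jog '[{"jaw":0,"tx":-0.045,"ty":-0.004,"tz":0,"yaw":0.078},{"jaw":0,"tx":-0.089,"ty":-0.013,"tz":0,"yaw":0.156},{"jaw":0,"tx":-0.132,"ty":-0.027,"tz":0,"yaw":0.233},{"jaw":0,"tx":-0.173,"ty":-0.047,"tz":0,"yaw":0.311},{"jaw":0,"tx":-0.211,"ty":-0.071,"tz":0,"yaw":0.389},{"jaw":0,"tx":-0.245,"ty":-0.1,"tz":0,"yaw":0.467},{"jaw":0,"tx":-0.276,"ty":-0.132,"tz":0,"yaw":0.544},{"jaw":0,"tx":-0.303,"ty":-0.169,"tz":0,"yaw":0.622},{"jaw":0,"tx":-0.325,"ty":-0.208,"tz":0,"yaw":0.7},{"jaw":0,"tx":-0.342,"ty":-0.25,"tz":0,"yaw":0.778}]'
python3 -m jog '[{"jaw":0,"tx":-0.012,"ty":-0.043,"tz":0,"yaw":0.078},{"jaw":0,"tx":-0.019,"ty":-0.088,"tz":0,"yaw":0.155},{"jaw":0,"tx":-0.02,"ty":-0.133,"tz":0,"yaw":0.22},{"jaw":0,"tx":-0.02,"ty":-0.133,"tz":0,"yaw":0.22},{"jaw":0,"tx":-0.02,"ty":-0.133,"tz":0,"yaw":0.22}]'
python3 -m jog '[{"jaw":0,"tx":0,"ty":-0.025,"tz":0,"yaw":0},{"jaw":0,"tx":0,"ty":-0.025,"tz":0,"yaw":0},{"jaw":0,"tx":0,"ty":-0.025,"tz":0,"yaw":0}]'
python3 - <<'E'
from h import *
s=tool();print(s[0]["eef_pos"],s[0]["force"],s[2])
v=s[0]["eef_pos"][:2]-np.array([582.5,208.2]);print(np.hypot(*v),np.degrees(np.arctan2(v[1],v[0])))
E
```

```text
t: 46.2
eef_pos: [512.2, 232.2, 93.2]
tool_rot: [0.115, 0.698, -0.114, 0.697]
force: [-7.5, 0.9, 6.4]
width: 0.181
t: 46.7
eef_pos: [508.0, 206.5, 93.2]
tool_rot: [-0.005, 0.708, 0.007, 0.707]
force: [-9.5, 4.6, 7.7]
width: 0.175
t: 47.0
eef_pos: [508.1, 206.3, 93.3]
tool_rot: [-0.002, 0.707, 0.009, 0.707]
force: [-8.6, 24.8, 4.3]
width: 0.18
[508.072 206.327  93.265] [-8.602 24.809  4.332] 90.89798966188283
74.45178531152627 -178.55841422690438
```

```bash
python3 -m jog '[{"jaw":0.5,"tx":0,"ty":0.005,"tz":0,"yaw":0},{"jaw":0.6,"tx":0,"ty":0.01,"tz":0,"yaw":0},{"jaw":0.6,"tx":0,"ty":0.025,"tz":0,"yaw":0},{"jaw":0.6,"tx":0,"ty":0.025,"tz":0.25,"yaw":0},{"jaw":0.6,"tx":0,"ty":0.025,"tz":0.5,"yaw":0},{"jaw":0.6,"tx":0,"ty":0.025,"tz":0.75,"yaw":0},{"jaw":0.6,"tx":-0.2,"ty":0.025,"tz":0.9,"yaw":0},{"jaw":0.6,"tx":-0.4,"ty":0.025,"tz":1,"yaw":0},{"jaw":0.6,"tx":-0.5,"ty":0.025,"tz":1,"yaw":0},{"jaw":0.6,"tx":-0.5,"ty":0.025,"tz":1,"yaw":0}]'
python3 -m jog '[{"jaw":0.6,"tx":-0.1,"ty":0,"tz":0.2,"yaw":0},{"jaw":0.6,"tx":-0.1,"ty":0,"tz":0.3,"yaw":0},{"jaw":0.6,"tx":-0.1,"ty":0,"tz":0.3,"yaw":0}]'
python3 - <<'E'
from h import *
for n in("wrist","top","scene"):
    im,p=grab(n,n+"_end")
    if n=="wrist": W,pw=im,p
    if n=="top":
        m=cv2.inRange(hsv(im),(0,180,80),(5,255,255));m[:,:245]=0;m[:,280:]=0
        ys,xs=np.nonzero(m);P=np.array([onz(p,x,y,112)[:2] for x,y in zip(xs,ys)],np.float32)
        if len(P)>10:print(cv2.boxPoints(cv2.minAreaRect(P)))
s=tool();print(s[0]["eef_pos"],s[0]["force"],s[0]["t"])
E
```

```text
t: 48.0
eef_pos: [408.2, 205.0, 292.7]
tool_rot: [-0.006, 0.706, 0.006, 0.708]
force: [0.4, -0.8, 0.6]
width: 0.601
t: 48.3
eef_pos: [392.0, 205.1, 353.8]
tool_rot: [-0.005, 0.705, 0.006, 0.709]
force: [0.7, 0.8, 0.5]
width: 0.6
[[531.68  211.696]
 [532.04  198.936]
 [570.693 200.028]
 [570.332 212.788]]
[390.208 204.698 349.567] [ 0.014 -0.054  0.185] 48.45
```

View pics/wrist_end.png

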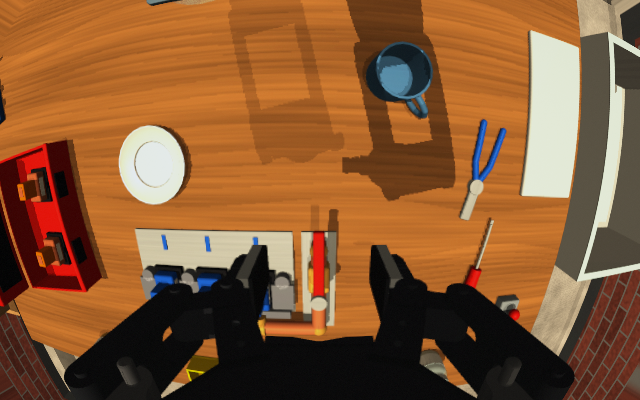

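View pics/scene_end.png

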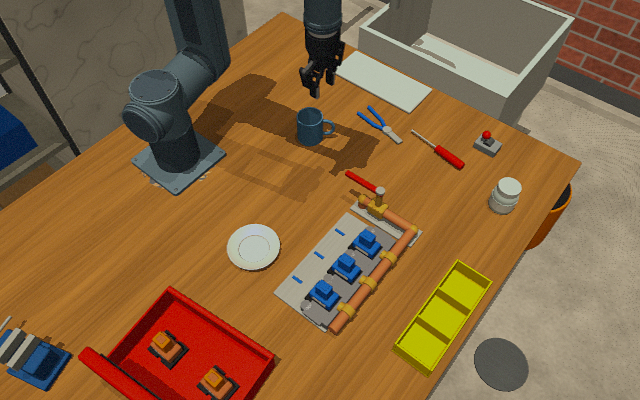

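View pics/top_end.png

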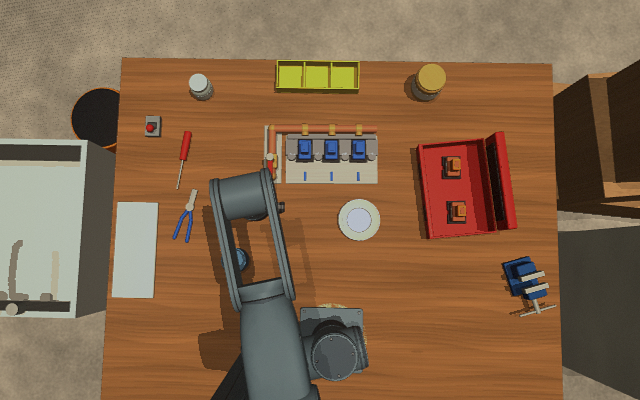

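Run:
```python
from h import *
im,p=grab("wrist")
m=cv2.inRange(hsv(im),(0,200,60),(4,255,255));m[:,:300]=0;m[:,340:]=0;m[:220]=0;m[300:]=0
ys,xs=np.nonzero(m);P=np.array([onz(p,x,y,112,True)[:2] for x,y in zip(xs,ys)],np.float32);print(cv2.boxPoints(cv2.minAreaRect(P)))
l=cv2.fitLine(P,cv2.DIST_L2,0,.01,.01).ravel();print(np.degrees(np.arctan2(l[1],l[0])))
print(arm.close_job())
```

```text
[[469.769 214.867]
 [470.005 198.805]
 [570.283 200.277]
 [570.047 216.339]]
1.2580215
the job is handed in; nothing more can be done
None
```

The filters are changed and the job is handed in, at about 48 s of the 208 s allowed.

- **Valve shut:** I turned the lever against its stop first. It did not move under about 24 N.
- **Spent cartridges:** Bays 1 and 3 held spent cartridges and bay 2 was already empty. Both spent ones now stand upright in the red toolbox.
- **Fresh cartridges:** One is in each bay. Each went past the sprung balls and stopped against its back stop. After release, the wrist image showed all three at the same full depth.
- **Valve on again:** I turned the lever back until it held still under about 25 N. The last wrist image puts it about 1.3° off the world x axis, along the manifold's roughly 0.7° tilt to within about half a degree. In the final top view the arm hid part of the lever, so that reading is rougher, but it agreed.
- **Everything else:** In the closing pictures the saucer, mug, pliers and screwdriver look to be where they started. I judged this by eye. The gripper was clear of everything at hand-in.

No check failed. The click itself has no sensor; I inferred it from the force pattern, the stop position and the images.

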